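# Close the split moulds and wind the setting timer

### The job

Close the split moulds for setting: put every cover that is on the desk onto its own original base, the one with the same paint and matching ridges, painted ends together, so that it sits flat and fully home. When all the covers are on, wind the spring timer's key clockwise, in as many part turns as it takes, all the way to its stop; leave the jar and the wood offcut where they stand.

Things in the scene. Friction and masses are not known exactly. Their poses are not given: they have to be found in the camera images.
- cover_red_mid (a point): Loose aluminium mould cover (upper half, 120 g), red paint at its +x end; may be absent. This point: its centre, half-way up (50 mm high). z up. Slab 60 (x) x 40 (y) mm, top at z -1 mm, on 10 mm deep teeth with grooves across in y, underside at z -25. On the slab a black grip rib, 32 (x) x 12 (y) x 26 high, top at z +25: grip its 12 mm from above, fingertips above the slab.
- base_red_seat (a point): Fixed mould base (lower half), 60 x 52 mm, red paint at its +x end, on a board. This point: centre of its flat face, 16 mm above the desk. Of five 12 mm cells along x from the bare end it has a wide ridge in cells 1 and 2: 8.75 mm high, round-topped, across in y, 1.75 mm play; cheeks 10 mm high along both sides, 2 mm play. Closed: cover centre 25 mm above this point, x axes alike. Other or reversed covers stand proud or out of line.
- cover_blue_mid (a point): Loose aluminium mould cover (upper half, 120 g), blue paint at its +x end; may be absent. This point: its centre, half-way up (50 mm high). z up. Slab 60 (x) x 40 (y) mm, top at z -1 mm, on 10 mm deep teeth with grooves across in y, underside at z -25. On the slab a black grip rib, 32 (x) x 12 (y) x 26 high, top at z +25: grip its 12 mm from above, fingertips above the slab.
- base_blue_seat (a point): Fixed mould base (lower half), 60 x 52 mm, blue paint at its +x end, on a board. This point: centre of its flat face, 16 mm above the desk. Of five 12 mm cells along x from the bare end it has ridges in cells 1 and 3: 8.75 mm high, round-topped, across in y, 1.75 mm play; cheeks 10 mm high along both sides, 2 mm play. Closed: cover centre 25 mm above this point, x axes alike. Other or reversed covers stand proud or out of line.
- cover_yellow_mid (a point): Loose aluminium mould cover (upper half, 120 g), yellow paint at its +x end; may be absent. This point: its centre, half-way up (50 mm high). z up. Slab 60 (x) x 40 (y) mm, top at z -1 mm, on 10 mm deep teeth with grooves across in y, underside at z -25. On the slab a black grip rib, 32 (x) x 12 (y) x 26 high, top at z +25: grip its 12 mm from above, fingertips above the slab.
- base_yellow_seat (a point): Fixed mould base (lower half), 60 x 52 mm, yellow paint at its +x end, on a board. This point: centre of its flat face, 16 mm above the desk. Of five 12 mm cells along x from the bare end it has ridges in cells 1 and 4: 8.75 mm high, round-topped, across in y, 1.75 mm play; cheeks 10 mm high along both sides, 2 mm play. Closed: cover centre 25 mm above this point, x axes alike. Other or reversed covers stand proud or out of line.
- cover_green_mid (a point): Loose aluminium mould cover (upper half, 120 g), green paint at its +x end; may be absent. This point: its centre, half-way up (50 mm high). z up. Slab 60 (x) x 40 (y) mm, top at z -1 mm, on 10 mm deep teeth with grooves across in y, underside at z -25. On the slab a black grip rib, 32 (x) x 12 (y) x 26 high, top at z +25: grip its 12 mm from above, fingertips above the slab.
- base_green_seat (a point): Fixed mould base (lower half), 60 x 52 mm, green paint at its +x end, on a board. This point: centre of its flat face, 16 mm above the desk. Of five 12 mm cells along x from the bare end it has a wide ridge in cells 2 and 3: 8.75 mm high, round-topped, across in y, 1.75 mm play; cheeks 10 mm high along both sides, 2 mm play. Closed: cover centre 25 mm above this point, x axes alike. Other or reversed covers stand proud or out of line.
- timer_key (a joint): Winding angle of the timer's key, rad: grows clockwise seen from above; firm stop at 5.6 (pointer at the red scale mark). The spring resists with a torque rising to about 0.13 N m; the key stays where it is let go, so it can be wound in several part turns. Starts at 0.2 to 0.9.
- key_grip (a point): Centre of the steel key's flat wing, on the key's vertical axis, over the fixed grey timer (84 x 76 mm, face 48 mm above the desk). Wing 42 (x) x 10 (y) mm, 26 mm high (13 above and below this point, then 14 mm of stem below); x points to the orange end of wing and pointer, z up. Grip it across the 10 mm from above. Left of it a shelf and a batten hang about 0.5 m over the desk.
- jar_mid (a point): Bystander: milky square jar with blue cap, 46 x 45 x 64 mm, loose; centre half-way up.
- offcut_mid (a point): Bystander: softwood offcut, 50 x 58 x 26 mm, loose; centre half-way up.

How it is judged:
By the outcome, as a careful person would: the job done as asked, in the order asked, and still so for the second after the job is handed in, with the robot touching nothing.
Of cover_red, cover_blue, cover_yellow, cover_green only 3 to 4 are there at a start; the rules pass over those that are not, and their reading is None.
At some moment in a run one of cover_red, cover_blue, cover_yellow, cover_green may be knocked a few centimetres aside while the robot is not near it.
Once in a run the grip may slacken for a moment while it holds something.
It also fails if it takes over 200 s, if anything falls off the work surface, if the arm or the gripper's body presses on something with over 40 N, if the wrist force passes 120 N, or if a joint passes its speed limit or range.

### The arm

A 6-joint arm with a two-finger parallel gripper is mounted at the origin on a cart in front of the work surface, level with it; the furniture and walls round the work are solid. World frame = base frame: x ahead of the robot, y to its left, z up, the work surface at z = 0. Lengths are in m, angles in rad, forces in N, time in s.
With the tool pointing down it reaches from about 0.325 to 0.85 m from the base axis. Payload 15.5 kg.
Tool frame: the origin (TCP) lies midway between the tips of the shut fingers; the grasp point (between the pads) lies 19 mm behind it (bot.hold_point_z is the distance from the TCP to the grasp point, in m); z points along the fingers, y is the direction in which the jaws open and shut (so a half turn about z gives the same grasp; the last joint's range is limited). The gripper opens to 91 mm and grips with 3 to 60 N. Pads are 32 mm wide; open, the fingers measure 118 mm over their backs; the gripper's body (76 mm by 178 mm) begins 60 mm behind the grasp point.
Start: joints at [1.169, 0.494, 1.345, -0, 1.302, -0.096], TCP at [0.189, 0.596, 0.214] pointing down, gripper open.
Joint ranges: [-2.91, 2.91], [-0.82, 2.16], [0.22, 2.67], [-1.22, 4.37], [0.12, 2.79], [-3.08, 3.08]. Speed limits (rad/s): [1.89, 1.89, 2.57, 3.01, 3.01, 3.01].

### API

Orientations are given as [roll, pitch, yaw] about the fixed x, y, z axes, in that order (R = Rz(yaw) Ry(pitch) Rx(roll)).
In Python, from rig import bot gives the robot as it stands.
- The arm moves only by the tool servo_tool, never from a script. Its argument "commands" is a list of rows, each a list of 6 numbers: the shift along the tool's x, y, z in mm, then the turn, a rotation vector about the tool's x, y, z in rad. In form: [[dx, dy, dz, ax, ay, az], ...]. A call has 1 to 20 rows; each row shifts and turns the commanded pose from where the row before left it, along the tool's axes as they then stand; what a row does not reach is not made up. A row lasts 1/10 s, in which the tool goes at most 50 mm and 8.59 degrees, less where a joint would pass 70% of its speed; a pose out of reach is approached as far as the arm can. A call is refused whole if a number of a shift passes 50 or a number of a turn 0.15, either way. A call with a gripper value outside its range is refused whole. "gripper" is the opening, from -1 (shut) to 1 (fully open), set as the call begins (left out, the last holds). The fingers move at their own pace and stop on an object; "force" is the grip in N (left out, the last holds). Time passes only in rows, so rows that do not move let the fingers close. It gives the time, the measured TCP pose, the force and the opening at its end, in the units of the state.
- bot.get_state(): the state, without advancing time (a new reading comes with each control period).
- bot.grab_frame(name): name is "side" or "top" or "wrist"; returns a dict with "color" (384x512x3 uint8, red, green, blue), "K" (3x3 intrinsics, pixels), "rvec" (rotation vector, rad) and "tvec" (3), from world to camera coordinates, as OpenCV has them; the wrist camera has in their place "tool_from_camera" (4x4, takes a point from camera to tool coordinates, whose origin is the TCP and whose axes are the flange's). Camera axes: x right, y down, z forward; pixel columns grow to the right and rows downward; lengths in m; the calibration is good to about 2 mm. The wrist camera is an equidistant fisheye: a pixel r from the principal point sees the ray r / f radians off the axis. A picture is of the moment at which its call begins: read the wrist's pose just before it. There is no depth.
- bot.hand_in(): hands the job in, once; it reports no verdict.
The state is a dict: "clock": time; "q": joint angles; "qd": joint speeds; "joint_torque": joint torques, N m; "tool_pos": TCP position; "tool_rot": TCP orientation; "ft_force": force on the tool from outside, world axes, zero at the start; "moment": the same for the moment, N m; "width": finger opening in m.
Only numpy, scipy, OpenCV 4.12 (cv2) and the standard library are available. Lean on these libraries where they do the work, as an engineer would, in place of code of your own. Each camera call takes 0.05 s, during which the arm holds its last target.

## Working session

There is one attempt and no reset: what is moved stays moved. The work goes in short steps, Python scripts to look and compute and a tool call to move; the robot and the scene stay as the last step left them, time stands still between calls to the robot, and variables do not carry over. Pictures are saved under pics/ and viewed, and the job is handed in when it is done.

Besides the shell and the picture viewer there is one more tool, called after "Call:" by a JSON object that holds its "method" and its "body", one argument or row to a line. servo_tool: Moves the arm, as the interface text tells. Its arguments: {"type":"object","properties":{"commands":{"type":"array"},"gripper":{"type":"number"},"force":{"type":"number"}},"required":["commands"]}

```bash
mkdir -p pics; ls; cat > h.py <<'E'
import numpy as np, cv2
from rig import bot
from scipy.spatial.transform import Rotation as R
def cam(name):
    f=bot.grab_frame(name); return f
def save(n,img): cv2.imwrite('pics/'+n+'.png',img[:,:,::-1])
E
python3 - <<'E'
from h import *
s=bot.get_state();print(s)
import pickle
for n in ("side","top","wrist"):
    f=cam(n); save(n+'0',f['color']); pickle.dump(f,open(n+'0.pkl','wb'))
    print(n,{k:np.round(v,4).tolist() for k,v in f.items() if k!='color'})
print(bot.hold_point_z)
E
```

```text
pics
{'clock': 0.0, 'q': array([ 1.16850009e+00,  4.94223451e-01,  1.34609527e+00,  3.29868244e-06,
        1.30247391e+00, -9.55003732e-02]), 'qd': array([ 0.00043557,  0.00143543, -0.00146208, -0.0001099 , -0.00251111,
        0.00024289]), 'joint_torque': array([-8.52452486e-04, -8.78800321e+01, -3.81853151e+01,  7.07457704e-02,
        5.33166504e-02, -3.15320847e-05]), 'tool_pos': array([0.18861073, 0.59549111, 0.21332536]), 'tool_rot': array([-3.14039844e+00, -1.17589728e-04,  2.83479585e+00]), 'ft_force': array([-0.09304245, -0.10751064, -0.09192453]), 'moment': array([ 0.04767599, -0.05851831,  0.03657409]), 'width': 0.09110951355080048}
side {'K': [[421.7392, 0.0, 254.2355], [0.0, 421.7392, 189.1814], [0.0, 0.0, 1.0]], 'rvec': [1.2879, -2.2722, 0.8932], 'tvec': [0.2233, 0.5231, 0.5301]}
top {'K': [[373.5869, 0.0, 264.3089], [0.0, 373.5869, 195.0511], [0.0, 0.0, 1.0]], 'rvec': [2.1401, -2.1358, 0.1376], 'tvec': [-0.1096, 0.6734, 0.8454]}
wrist {'K': [[297.3186, 0.0, 258.4767], [0.0, 297.3186, 191.0468], [0.0, 0.0, 1.0]], 'tool_from_camera': [[-0.0005, -0.9725, -0.2328, 0.065], [1.0, -0.0004, -0.0004, 0.0007], [0.0003, -0.2328, 0.9725, -0.1707], [0.0, 0.0, 0.0, 1.0]]}
0.0188
```

View pics/side0.png

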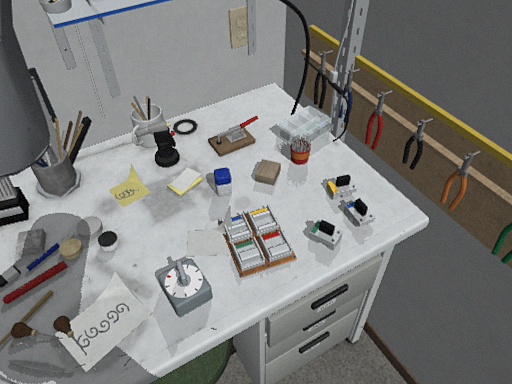

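View pics/top0.png

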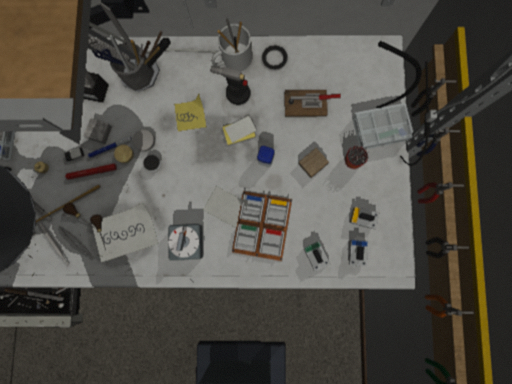

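View pics/wrist0.png

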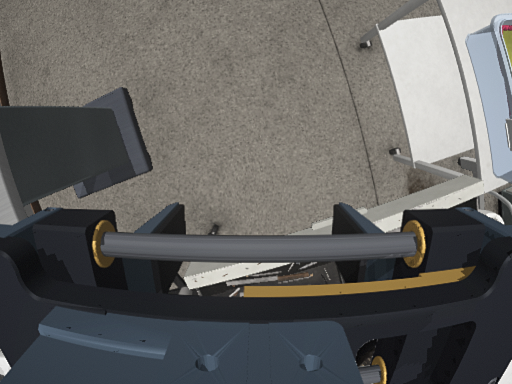

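```bash
cat >> h.py <<'E'
def proj(f,P):
    P=np.asarray(P,float).reshape(-1,3)
    p,_=cv2.projectPoints(P,np.array(f['rvec'],float),np.array(f['tvec'],float),f['K'],None); return p.reshape(-1,2)
def unproj(f,px,z):
    Rm=cv2.Rodrigues(np.array(f['rvec'],float))[0];c=-Rm.T@np.array(f['tvec']).ravel()
    px=np.atleast_2d(px).astype(float); K=f['K']
    d=np.c_[(px[:,0]-K[0,2])/K[0,0],(px[:,1]-K[1,2])/K[1,1],np.ones(len(px))]@Rm
    z=np.broadcast_to(z,len(px))
    return c+d*((z-c[2])/d[:,2])[:,None]
def crop(f,n,x0,y0,x1,y1,k):
    im=f['color'][y0:y1,x0:x1]; save(n,cv2.resize(im,None,fx=k,fy=k,interpolation=cv2.INTER_CUBIC))
E
python3 - <<'E'
from h import *
import pickle
t=pickle.load(open('top0.pkl','rb'));s=pickle.load(open('side0.pkl','rb'))
for f in (t,s):
    Rm=cv2.Rodrigues(np.array(f['rvec']))[0];print(-Rm.T@np.array(f['tvec']).ravel())
print(unproj(t,[[40,290],[415,290],[412,36],[263,226],[358,250],[185,240],[316,255],[363,215]],0.0).round(3))
crop(t,'tc',225,180,390,280,4.8)
crop(s,'sc',210,165,390,285,4.4)
crop(t,'tk',155,190,225,265,8)
E
```

```text
[ 0.54400471 -0.12359716  0.9321836 ]
[0.12123125 0.174577   0.74784036]
[[ 0.445  0.443  0.   ]
 [ 0.449 -0.472  0.   ]
 [ 1.11  -0.501  0.   ]
 [ 0.603 -0.104  0.   ]
 [ 0.544 -0.338  0.   ]
 [ 0.567  0.09   0.   ]
 [ 0.532 -0.235  0.   ]
 [ 0.631 -0.354  0.   ]]
```

View pics/tc.png

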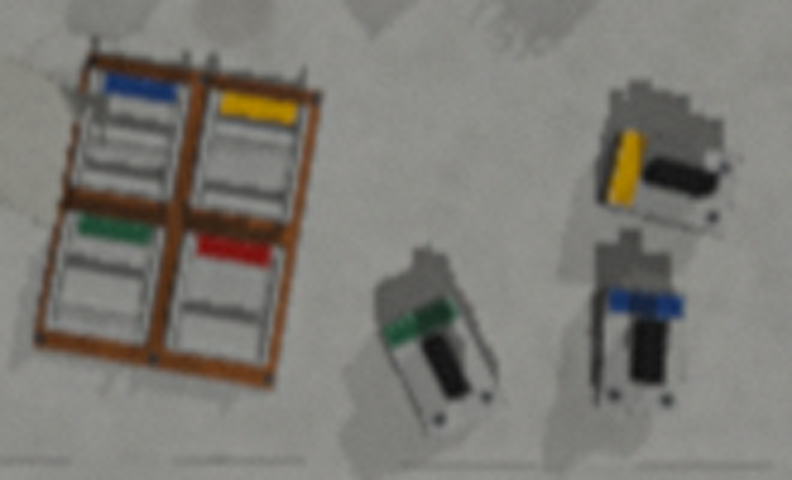

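View pics/sc.png

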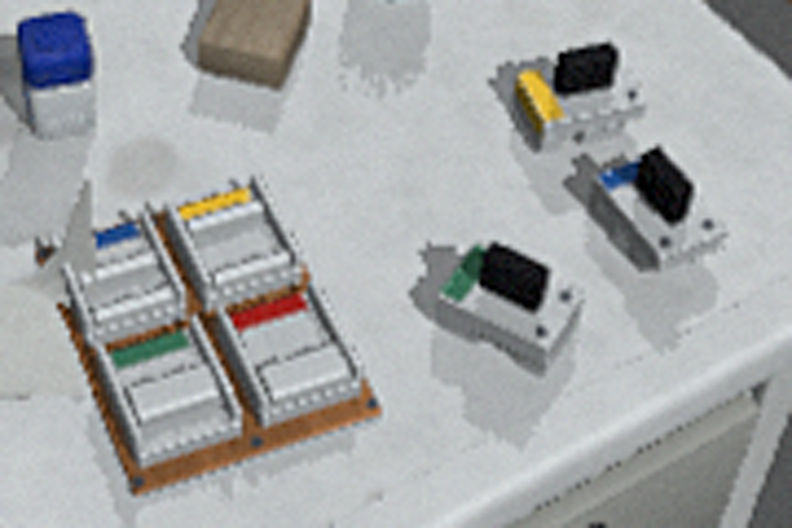

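View pics/tk.png

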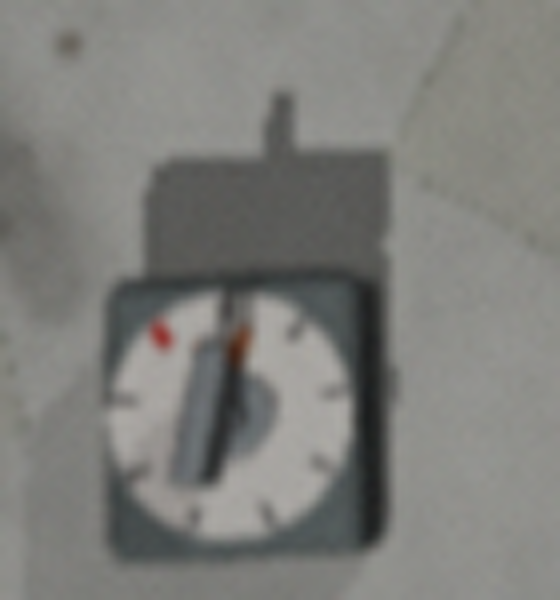

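Call:
{"method": "servo_tool", "body": {
  "commands": [
    [-36,-34,-5,0,0,0],
    [-36,-34,-5,0,0,0],
    [-36,-34,-5,0,0,0],
    [-36,-34,-5,0,0,0],
    [-36,-34,-5,0,0,0],
    [-36,-34,-5,0,0,0],
    [-36,-34,-5,0,0,0],
    [-36,-34,-5,0,0,0],
    [-36,-34,-5,0,0,0],
    [-36,-34,-5,0,0,0],
    [-36,-34,-5,0,0,0],
    [-36,-34,-5,0,0,0],
    [-36,-34,-5,0,0,0],
    [-36,-34,-5,0,0,0],
    [-36,-34,-5,0,0,0],
    [0,0,0,0,0,0]
  ]
}}

```text
clock: 1.75
tool_pos: [0.552, -0.0583, 0.289]
tool_rot: [-3.141, 0.002, 2.831]
ft_force: [-0.1, 0.6, 0.9]
width: 0.0911
```

Call:
{"method": "servo_tool", "body": {
  "commands": [
    [0,0,0,0,0,0.15],
    [0,0,0,0,0,0.15],
    [0,0,0,0,0,0.15],
    [0,0,0,0,0,0.15],
    [0,0,0,0,0,0.15],
    [0,0,0,0,0,0.15],
    [0,0,0,0,0,0.15],
    [0,0,0,0,0,0.15],
    [0,0,0,0,0,0.15],
    [0,0,0,0,0,0.15],
    [0,0,0,0,0,0.15],
    [0,0,0,0,0,0.15],
    [0,0,0,0,0,0.15],
    [0,0,0,0,0,0.15],
    [0,0,0,0,0,0.15],
    [0,0,0,0,0,0.15],
    [0,0,0,0,0,0.15],
    [0,0,0,0,0,0.15],
    [0,0,0,0,0,0.135],
    [0,0,0,0,0,0]
  ]
}}

```text
clock: 3.75
tool_pos: [0.5492, -0.0531, 0.2887]
tool_rot: [-3.141, 0.001, -0.003]
ft_force: [0.6, -0.5, 0.0]
width: 0.0912
```

```bash
cat >> h.py <<'E'
import pickle
def T_tool(s):
    T=np.eye(4);T[:3,:3]=R.from_euler('xyz',s['tool_rot']).as_matrix();T[:3,3]=s['tool_pos'];return T
def wshot(n):
    s=bot.get_state(); f=bot.grab_frame('wrist'); f['Twc']=T_tool(s)@np.array(f['tool_from_camera']); 
    pickle.dump(f,open(n+'.pkl','wb')); save(n,f['color']); return f
def wproj(f,P):
    P=np.asarray(P,float).reshape(-1,3); T=np.linalg.inv(f['Twc']); c=P@T[:3,:3].T+T[:3,3]
    rxy=np.linalg.norm(c[:,:2],axis=1); th=np.arctan2(rxy,c[:,2]); u=c[:,:2]/np.maximum(rxy,1e-9)[:,None]*th[:,None]*f['K'][0,0]
    return u+f['K'][:2,2]
def wunproj(f,px,z):
    px=np.atleast_2d(px).astype(float); u=(px-f['K'][:2,2])/f['K'][0,0]; th=np.linalg.norm(u,axis=1)
    d=np.c_[u/np.maximum(th,1e-9)[:,None]*np.sin(th)[:,None],np.cos(th)]@f['Twc'][:3,:3].T; c=f['Twc'][:3,3]
    z=np.broadcast_to(z,len(px)); return c+d*((z-c[2])/d[:,2])[:,None]
E
python3 - <<'E'
from h import *
f=wshot('w1'); save('w1b',cv2.resize(f['color'],None,fx=1.5,fy=1.5,interpolation=cv2.INTER_CUBIC))
E
```

```text
(no output)
```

View pics/w1b.png

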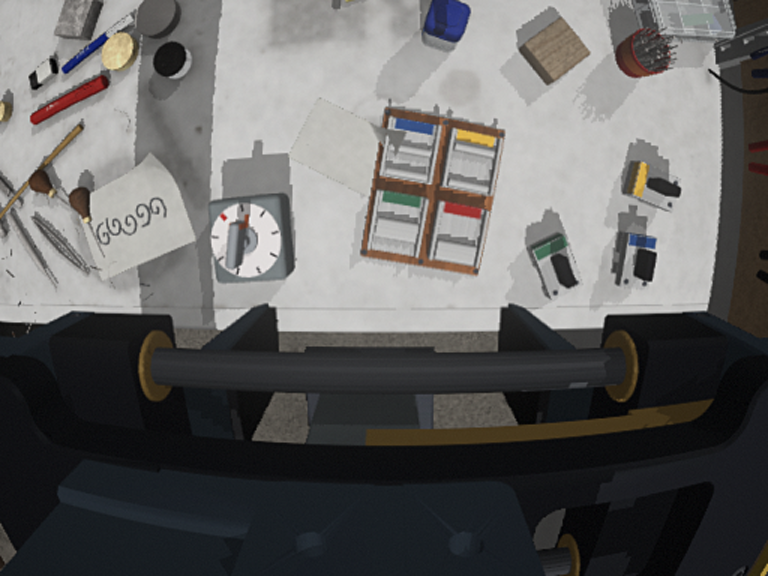

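Call:
{"method": "servo_tool", "body": {
  "commands": [
    [-17,42,15,0,0,0],
    [-17,42,15,0,0,0],
    [-17,42,15,0,0,0],
    [-17,42,15,0,0,0],
    [-17,42,15,0,0,0],
    [-17,42,15,0,0,0],
    [0,0,0,0,0,0],
    [0,0,0,0,0,0]
  ]
}}

```text
clock: 4.6
tool_pos: [0.4468, -0.3058, 0.1985]
tool_rot: [-3.141, 0.001, 0.001]
ft_force: [0.4, -0.3, 0.0]
width: 0.0914
```

```bash
python3 - <<'E'
from h import *
f=wshot('w2'); crop(f,'w2c',150,0,512,260,2.2)
E
```

```text
(no output)
```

View pics/w2c.png

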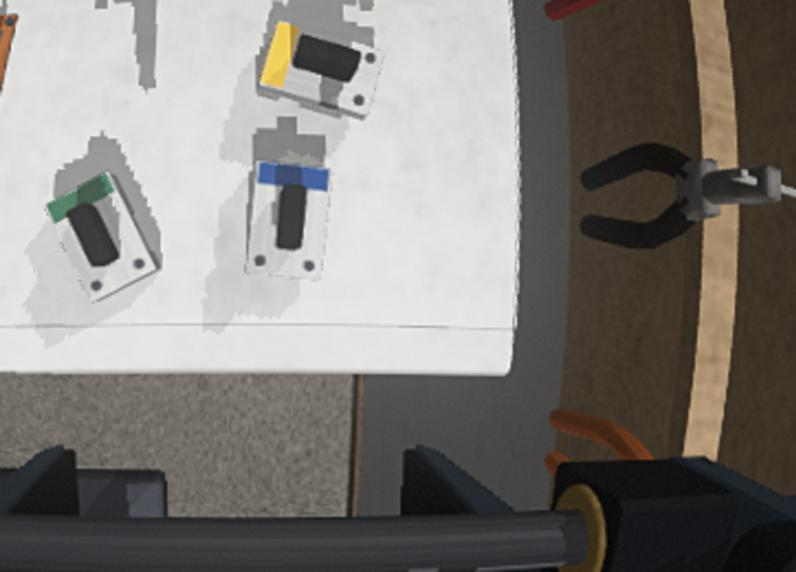

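```bash
cat >> h.py <<'E'
from scipy.optimize import minimize
def box(x,y,yaw,dx,dy,z0,z1,ox=0,oy=0):
    c,s=np.cos(yaw),np.sin(yaw); P=[]
    for z in(z0,z1):
        for a,b in((-1,-1),(1,-1),(1,1),(-1,1)):
            u,v=ox+a*dx,oy+b*dy; P.append((x+c*u-s*v,y+s*u+c*v,z))
    return np.array(P)
S=8
def hullmask(pts,shape,off,k):
    m=np.zeros(shape,np.uint8); h=cv2.convexHull(((pts-off+0.5)*k-0.5).astype(np.float32)); 
    cv2.fillConvexPoly(m,np.round(h*16).astype(np.int32),1,cv2.LINE_8,4); return m
def fit_rib(f,guess,zc=0.025,pj=wproj,thr=70,win=24,dims=(.016,.006,-.001,.025)):
    x,y,yaw=guess; c=pj(f,[[x,y,zc+.02]])[0]; x0,y0=np.maximum(np.round(c-win).astype(int),0); x1,y1=x0+2*win,y0+2*win
    k=6; im=cv2.resize(f['color'][y0:y1,x0:x1],None,fx=k,fy=k,interpolation=cv2.INTER_LINEAR).astype(float)
    m=(im.max(2)<thr).astype(np.uint8)
    n,l,st,ce=cv2.connectedComponentsWithStats(m); 
    cc=(c-[x0,y0])*k; best=max(range(1,n),key=lambda i:st[i,4]-0.2*st[i,4]*np.linalg.norm(ce[i]-cc)/k/5); m=(l==best).astype(np.uint8)
    def cost(p):
        q=(guess[0]+p[0]*1e-3,guess[1]+p[1]*1e-3,guess[2]+p[2]*.02)
        h=hullmask(pj(f,box(*q,dims[0],dims[1],zc+dims[2],zc+dims[3])),m.shape,(x0,y0),k)
        i=(h&m).sum();return -i/((h|m).sum()+1e-9)
    b=None
    for st0 in ((8,8,8),(3,3,3)):
        p0=b.x if b is not None else np.zeros(3)
        sim=np.vstack([p0]+[p0+np.eye(3)[i]*st0[i] for i in range(3)])
        b=minimize(cost,p0,method='Nelder-Mead',options=dict(initial_simplex=sim,maxiter=300,xatol=.02,fatol=1e-5))
    p=b.x; return (guess[0]+p[0]*1e-3,guess[1]+p[1]*1e-3,guess[2]+p[2]*.02),-b.fun
def draw(f,img,P,k,off,col=(255,0,255),pj=wproj):
    q=((pj(f,P)-off+.5)*k-.5)
    for a,b in((0,1),(1,2),(2,3),(3,0),(4,5),(5,6),(6,7),(7,4)):
        cv2.line(img,tuple(np.round(q[a]).astype(int).tolist()),tuple(np.round(q[b]).astype(int).tolist()),col,1,cv2.LINE_AA)
E
cat > fitc.py <<'E'
from h import *
import sys
def run(f,G,name,off,k,zc=.025):
    img=cv2.resize(f['color'],None,fx=k,fy=k,interpolation=cv2.INTER_CUBIC); out={}
    for n,g in G.items():
        r,q=fit_rib(f,g,zc); out[n]=r; print(n,np.round(r,4),'iou',round(q,3))
        draw(f,img,box(*r,.016,.006,zc-.001,zc+.025),k,np.zeros(2)); draw(f,img,box(*r,.03,.02,zc-.025,zc-.001),k,np.zeros(2),(0,160,0))
    x0,y0,x1,y1=[int(v*k) for v in off]; save(name,img[y0:y1,x0:x1]); return out
if __name__=='__main__':
    f=pickle.load(open('w2.pkl','rb'))
    u=lambda a,b:wunproj(f,[[150+a/2.2,b/2.2]],.05)[0]
    G={'blue':(*u(290,200)[:2],0.),'green':(*u(90,225)[:2],.4),'yellow':(*u(325,53)[:2],1.35)}
    print(G); run(f,G,'w2fit',(150,0,410,180),3)
E
python3 fitc.py
```

```text
{'blue': (np.float64(0.5449282747165886), np.float64(-0.32980396461571865), 0.0), 'green': (np.float64(0.5340109877751245), np.float64(-0.232235239023903), 0.4), 'yellow': (np.float64(0.6211744369201077), np.float64(-0.3473672758668718), 1.35)}
blue [ 0.5583 -0.3165 -0.2133] iou -0.0
green [ 0.5546 -0.2423  0.3289] iou -0.0
yellow [ 0.6486 -0.346   1.1024] iou -0.0h.py:52: RuntimeWarning: overflow encountered in scalar negative
  i=(h&m).sum();return -i/((h|m).sum()+1e-9)
```

View pics/w2fit.png

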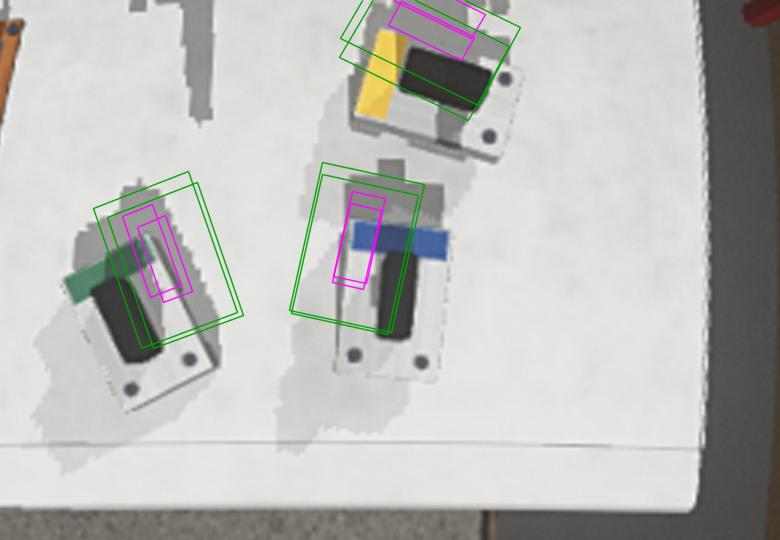

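Unsigned overflow in my cost; fix it (and use a sane sign).

```bash
sed -i 's/i=(h&m).sum();return -i/i=float((h\&m).sum());return -i/' h.py; python3 fitc.py
```

```text
{'blue': (np.float64(0.5449282747165886), np.float64(-0.32980396461571865), 0.0), 'green': (np.float64(0.5340109877751245), np.float64(-0.232235239023903), 0.4), 'yellow': (np.float64(0.6211744369201077), np.float64(-0.3473672758668718), 1.35)}
blue [ 0.5369 -0.3303 -0.1729] iou 0.775
green [ 0.5306 -0.2305  0.5308] iou 0.798
yellow [ 0.6219 -0.3485  1.3149] iou 0.808
```

View pics/w2fit.png

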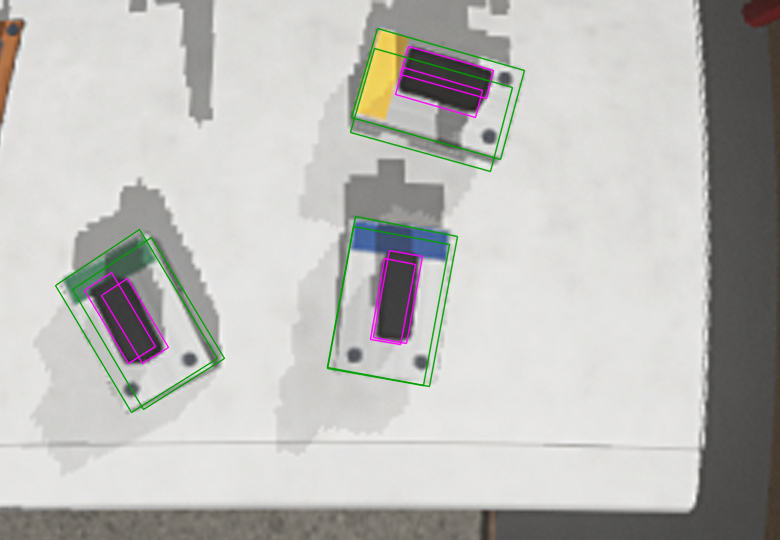

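```bash
python3 - <<'E'
from h import *
f=pickle.load(open('w2.pkl','rb'))
a=f['color'][65:140,170:225]; b=f['color'][65:130,255:310]; c=f['color'][5:60,262:330]
print(f['Twc'][:3,3])
for n,i in zip('abc',(a,b,c)): save('w2'+n,cv2.resize(i,None,fx=8,fy=8,interpolation=cv2.INTER_LINEAR))
E
```

```text
[ 0.51322168 -0.30540636  0.36916123]
```

View pics/w2a.png

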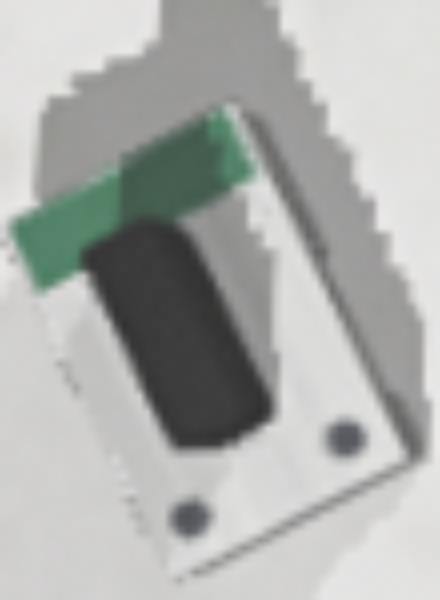

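View pics/w2b.png

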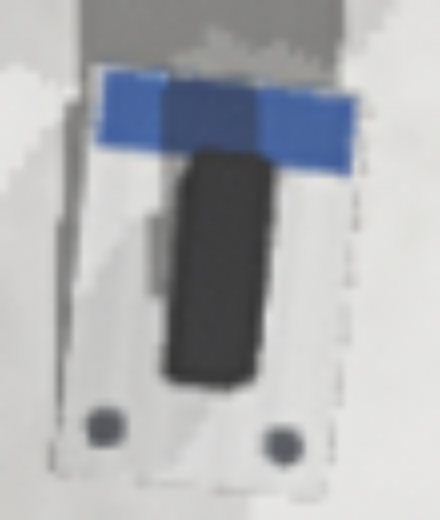

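View pics/w2c.png

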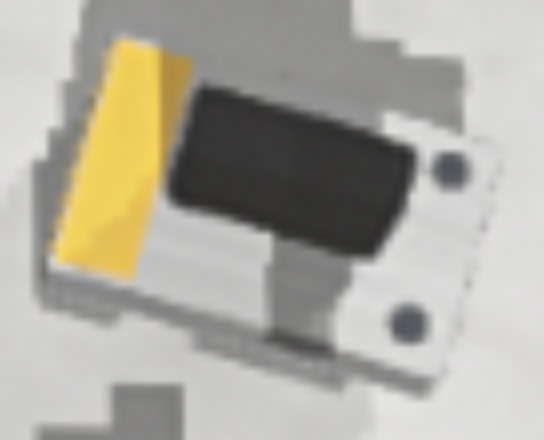

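```bash
cat >> h.py <<'E'
from scipy.optimize import least_squares
def fit_pts(f,obj,px,g,pj=wproj,z=None):
    obj=np.array(obj,float);px=np.array(px,float)
    def P(p):
        c,s=np.cos(p[2]),np.sin(p[2]);return np.c_[p[0]+c*obj[:,0]-s*obj[:,1],p[1]+s*obj[:,0]+c*obj[:,1],obj[:,2]+(0 if z is None else z)]
    r=least_squares(lambda p:(pj(f,P(p))-px).ravel(),g,loss='soft_l1',x_scale=[.01,.01,.1]); return r.x,(pj(f,P(r.x))-px)
E
python3 - <<'E'
from h import *
f=pickle.load(open('w2.pkl','rb'))
O=[(.03,.02,.024),(.03,-.02,.024),(-.03,-.02,.024),(-.03,.02,.024)]
def px(l,o): return (np.array(l)+.5)/8-.5+np.array(o)
D={'green':([(8,222),(235,103),(410,458),(178,580)],(170,65),.5),'blue':([(98,68),(358,97),(325,497),(57,470)],(255,65),-.1),
'yellow':([(52,262),(118,38),(500,150),(440,378)],(262,5),1.3)}
res={}
for n,(l,o,y) in D.items():
    p=px(l,o);g=wunproj(f,[p.mean(0)],.024)[0]
    r,e=fit_pts(f,O,p,(g[0],g[1],y)); print(n,r.round(4),e.round(1).tolist()); res[n]=r
t=pickle.load(open('top0.pkl','rb'))
img=cv2.resize(t['color'],None,fx=5,fy=5,interpolation=cv2.INTER_LINEAR)
for r in res.values():
  draw(t,img,box(*r,.016,.006,.024,.05),5,np.zeros(2),pj=proj);draw(t,img,box(*r,.03,.02,.0,.024),5,np.zeros(2),(0,160,0),pj=proj)
save('tfit',img[950:1380,1480:1920])
img=cv2.resize(f['color'],None,fx=4,fy=4,interpolation=cv2.INTER_LINEAR)
for r in res.values():
  draw(f,img,box(*r,.016,.006,.024,.05),4,np.zeros(2));draw(f,img,box(*r,.03,.02,.0,.024),4,np.zeros(2),(0,160,0))
save('w2fit2',img[0:560,640:1360])
E
```

```text
green [ 0.53   -0.2313  0.4429] [[-0.8, 0.4], [0.5, -0.7], [0.6, 0.1], [-0.5, 0.2]]
blue [ 0.5372 -0.3308 -0.0897] [[-0.9, -0.5], [1.2, -0.3], [0.4, 0.4], [-0.5, 0.3]]
yellow [ 0.6226 -0.3492  1.3021] [[-0.9, 0.6], [-0.2, -1.0], [0.9, -0.5], [0.2, 0.6]]
```

View pics/tfit.png

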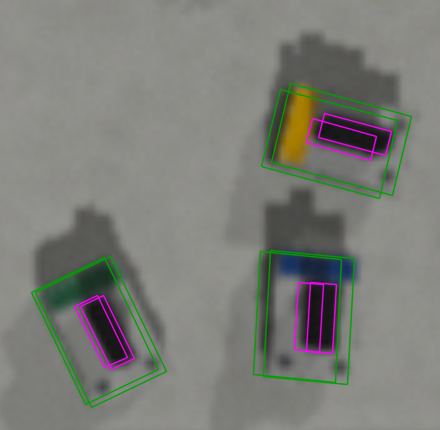

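View pics/w2fit2.png

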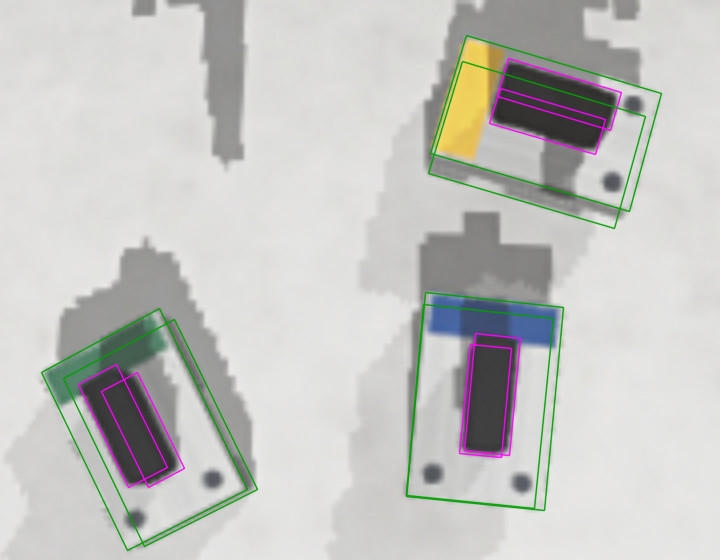

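Call:
{"method": "servo_tool", "body": {
  "commands": [
    [2,-43,0,0,0,0],
    [2,-43,0,0,0,0],
    [2,-43,0,0,0,0],
    [2,-43,0,0,0,0],
    [2,-43,0,0,0,0],
    [0,0,0,0,0,0],
    [0,0,0,0,0,0],
    [0,0,0,0,0,0]
  ]
}}

```text
clock: 5.45
tool_pos: [0.4578, -0.0903, 0.1993]
tool_rot: [3.141, -0.001, 0.002]
ft_force: [0.4, -0.2, 0.7]
width: 0.0912
```

```bash
python3 - <<'E'
from h import *
print(bot.get_state()['tool_pos'],bot.get_state()['tool_rot'],bot.get_state()['qd'])
f=wshot('w3'); print(f['Twc'][:3,3]); crop(f,'w3c',190,0,350,150,5); crop(f,'w3k',40,50,190,190,5)
E
```

```text
[ 0.45783846 -0.09031259  0.19926019] [ 3.14121381e+00 -7.37857883e-04  1.68516045e-03] [-0.02358352  0.00753681 -0.00104127  0.00188976 -0.00139572  0.00678515]
[ 0.52396208 -0.0896349   0.37003577]
```

View pics/w3c.png

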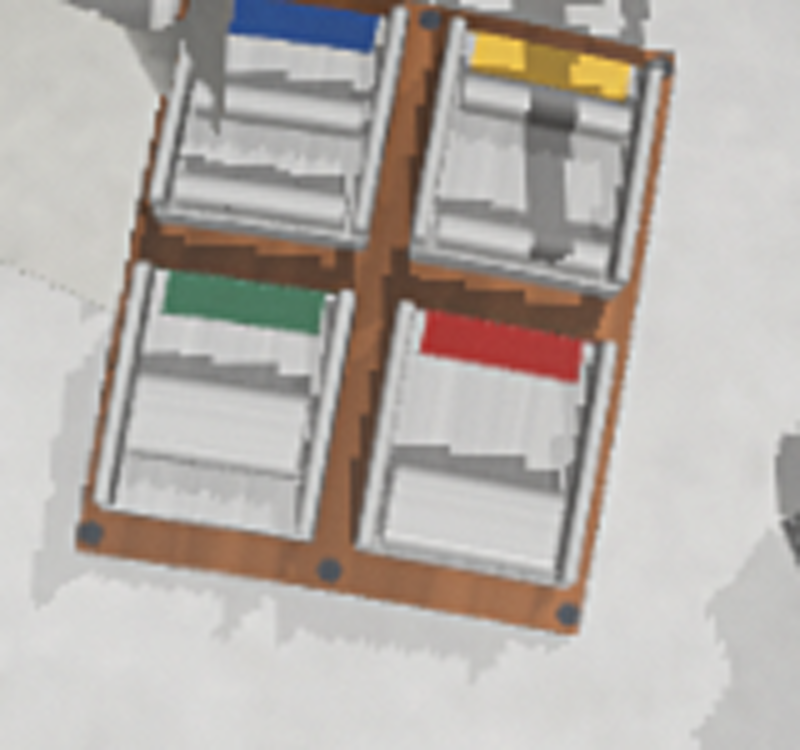

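View pics/w3k.png

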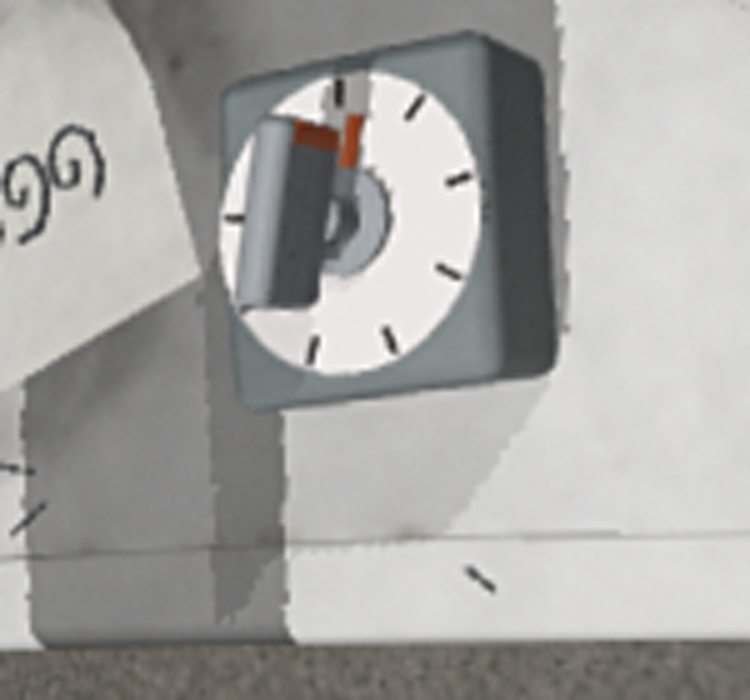

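Call:
{"method": "servo_tool", "body": {
  "commands": [
    [30,0,0,0,0,0],
    [30,0,0,0,0,0],
    [0,0,0,0,0,0],
    [0,0,0,0,0,0],
    [0,0,0,0,0,0]
  ]
}}

```text
clock: 6.0
tool_pos: [0.5167, -0.0909, 0.1988]
tool_rot: [-3.141, 0.001, -0.001]
ft_force: [-0.1, -0.3, -1.0]
width: 0.091
```

```bash
python3 - <<'E'
from h import *
f=wshot('w4'); print(f['Twc'][:3,3]); crop(f,'w4c',190,40,350,190,5); crop(f,'w4k',40,80,190,220,5)
E
```

```text
[ 0.58312757 -0.09044557  0.3694318 ]
```

View pics/w4c.png

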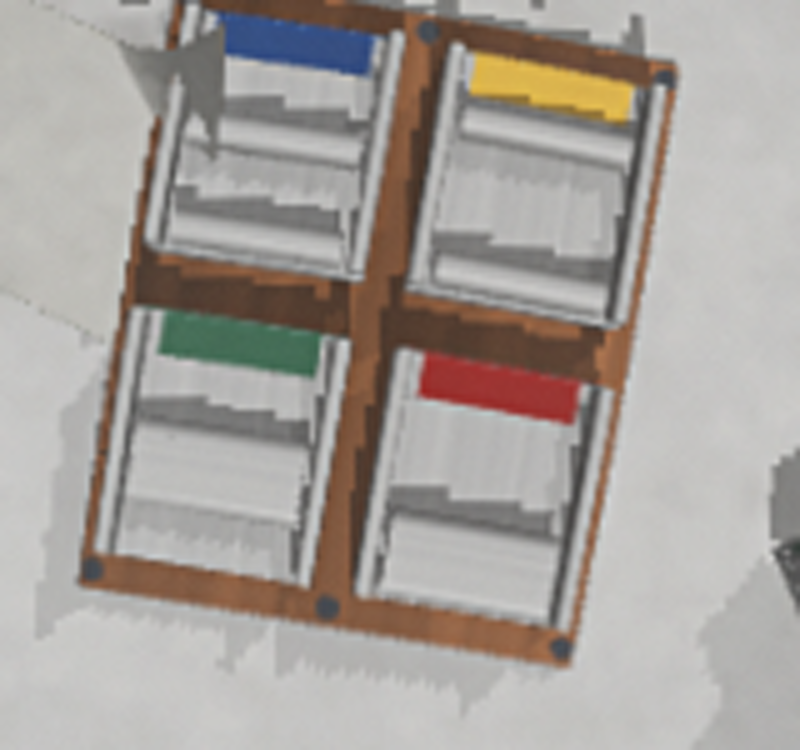

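```bash
python3 - <<'E'
from h import *
f=pickle.load(open('w4.pkl','rb'))
O=[(.03,.026,.026),(-.03,.026,.026),(.03,-.026,.026),(-.03,-.026,.026)]
C={'green':[(134,308),(93,552),(350,338),(312,586)],'red':[(400,346),(355,594),(616,390),(567,625)],'yellow':[(450,43),(408,288),(668,85),(620,325)],'blue':[(188,8),(147,245),(404,33),(363,277)]}
res={}
for n,l in C.items():
    p=(np.array(l)+.5)/5-.5+np.array((190,40)); g=wunproj(f,[p.mean(0)],.026)[0]
    r,e=fit_pts(f,O,p,(g[0],g[1],-.15)); print(n,r.round(4),e.round(1).tolist()); res[n]=r
def ov(f,o,sz,name,pj=wproj,k=5):
    img=cv2.resize(f['color'],None,fx=k,fy=k,interpolation=cv2.INTER_LINEAR)
    for r in res.values():
        for s in(1,-1): draw(f,img,box(*r,.03,.0025,.016,.026,oy=s*.0235),k,np.zeros(2),(255,0,255),pj)
        draw(f,img,box(*r,.03,.02,.016,.016),k,np.zeros(2),(0,200,0),pj)
    save(name,img[o[1]*k:(o[1]+sz[1])*k,o[0]*k:(o[0]+sz[0])*k])
ov(f,(190,40),(160,150),'w4fit'); ov(pickle.load(open('top0.pkl','rb')),(225,185),(75,80),'tbfit',proj,7)
ov(pickle.load(open('w1.pkl','rb')),(235,65),(110,120),'w1fit',wproj,5)
pickle.dump(res,open('bases.pkl','wb'))
E
```

```text
green [ 0.5734 -0.062  -0.1661] [[-0.7, -1.3], [-0.1, 0.8], [0.9, -0.5], [-0.0, 0.9]]
red [ 0.563  -0.1229 -0.1791] [[-0.3, -0.8], [-0.7, 0.4], [0.6, -0.8], [0.4, 2.2]]
yellow [ 0.635  -0.1349 -0.1691] [[-0.3, -0.7], [-0.6, -0.1], [0.0, -0.1], [1.3, 1.0]]
blue [ 0.6453 -0.0746 -0.1601] [[-0.7, -1.4], [-0.9, 0.6], [0.8, -0.3], [0.7, 0.6]]
```

View pics/w4fit.png

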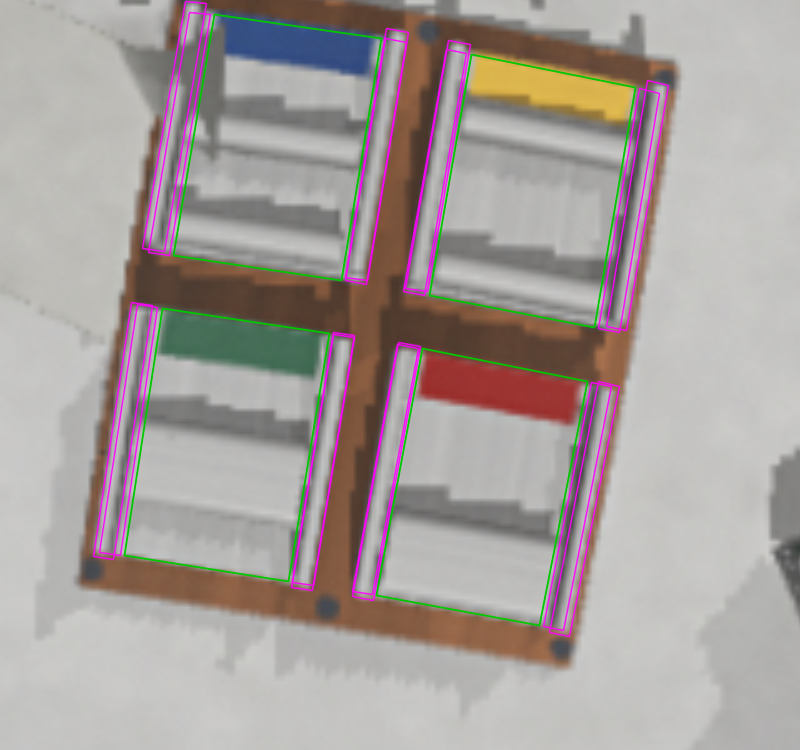

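View pics/tbfit.png

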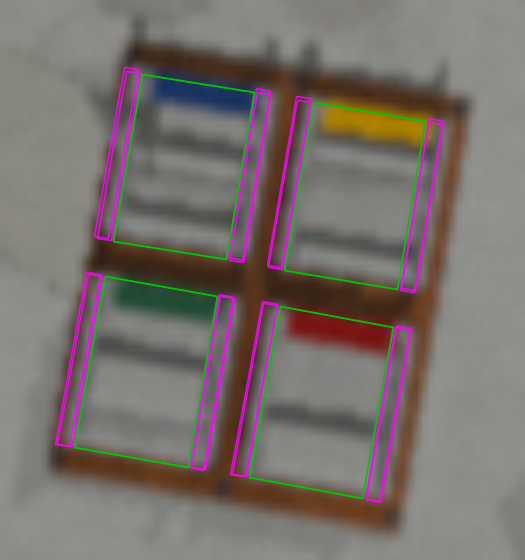

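View pics/w1fit.png

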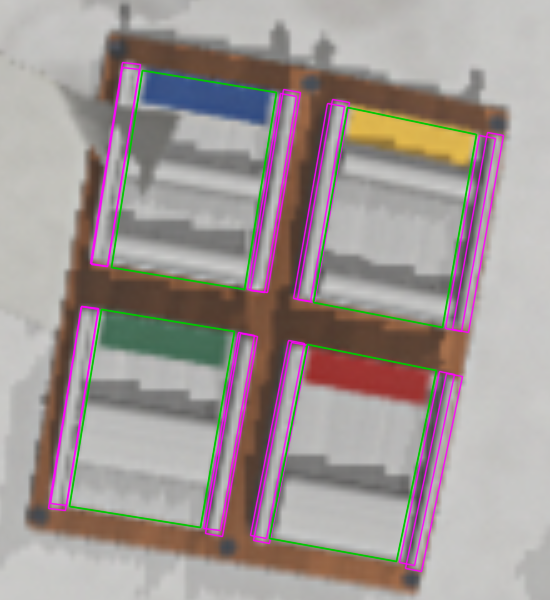

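Call:
{"method": "servo_tool", "body": {
  "commands": [
    [15,37,8,0,0,0],
    [15,37,8,0,0,0],
    [15,37,8,0,0,0],
    [15,37,8,0,0,0],
    [15,37,8,0,0,0],
    [15,37,8,0,0,0],
    [15,37,8,0,0,0],
    [0,0,0,0,0,-0.15],
    [0,0,0,0,0,-0.15],
    [0,0,0,0,0,-0.15],
    [0,0,0,0,0,-0.15],
    [0,0,0,0,0,-0.15],
    [0,0,0,0,0,-0.15],
    [0,0,0,0,0,-0.15],
    [0,0,0,0,0,-0.15],
    [0,0,0,0,0,-0.1],
    [0,0,0,0,0,0],
    [0,0,0,0,0,0]
  ],
  "gripper": -0.12,
  "force": 30
}}

```text
clock: 7.85
tool_pos: [0.622, -0.3495, 0.143]
tool_rot: [-3.141, -0.0, 1.296]
ft_force: [-0.5, -0.4, 1.2]
width: 0.0404
```

```bash
cat >> h.py <<'E'
def go(x,y,z,yaw):
    s=bot.get_state(); T=T_tool(s); d=T[:3,:3].T@(np.array([x,y,z])-T[:3,3])*1000
    cy=s['tool_rot'][2]; dy=(cy-yaw+np.pi)%(2*np.pi)-np.pi
    print('pos',s['tool_pos'].round(4),'rot',s['tool_rot'].round(4),'w',round(s['width'],4),'F',s['ft_force'].round(1),'t',round(s['clock'],2),'q6',s['q'][5].round(2))
    print('tool delta mm',d.round(1),'turn z',round(dy,4), 'tilt fix', (R.from_matrix(T[:3,:3].T@ (R.from_euler('z',cy)*R.from_euler('x',np.pi)).as_matrix()).as_rotvec()).round(4))
E
python3 - <<'E'
from h import *
go(.6226,-.3492,.1,1.302)
f=wshot('w5');t=cam('top');s=cam('side');crop(s,'s5',210,130,410,280,4);crop(t,'t5',240,170,400,280,5)
save('w5b',cv2.resize(f['color'],None,fx=1.5,fy=1.5))
E
```

```text
pos [ 0.622  -0.3495  0.143 ] rot [-3.1414 -0.      1.2962] w 0.0404 F [-0.5 -0.4  1.2] t 7.85 q6 -0.32
tool delta mm [ 0.5  0.5 43. ] turn z -0.0058 tilt fix [-0.0002 -0.      0.    ]
```

View pics/w5b.png

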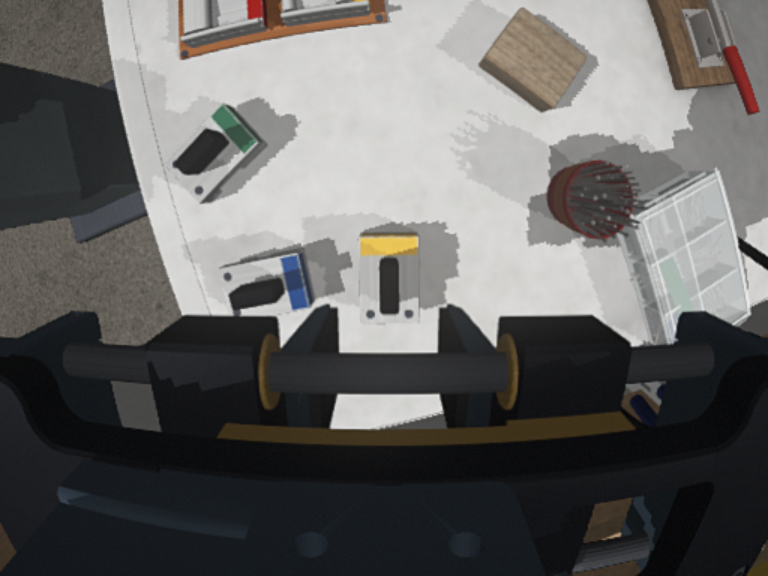

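View pics/s5.png

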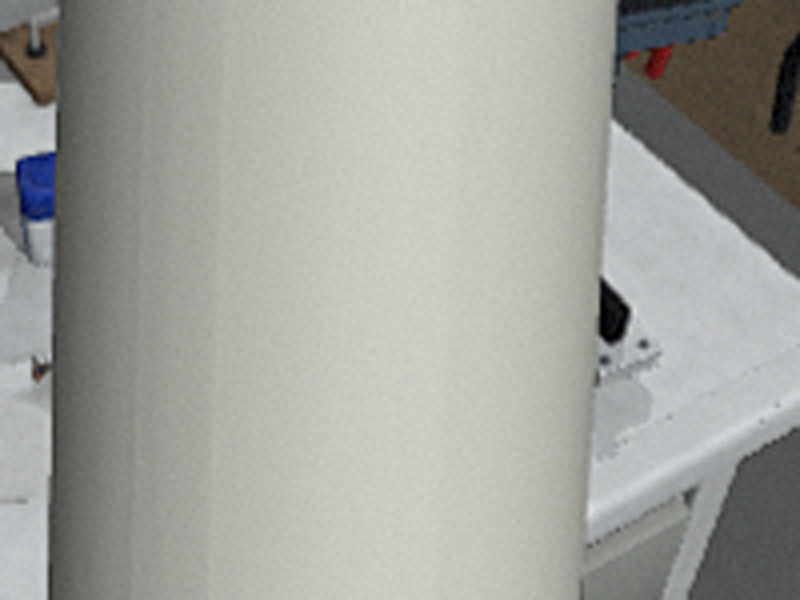

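View pics/t5.png

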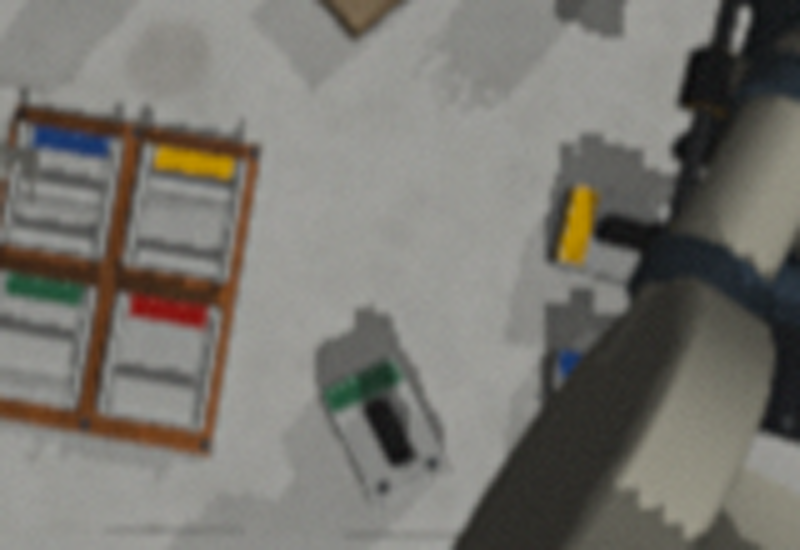

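Call:
{"method": "servo_tool", "body": {
  "commands": [
    [0,0,20,0,0,0],
    [0,0,20,0,0,0],
    [0,0,20,0,0,0],
    [0,0,20,0,0,0],
    [0,0,15,0,0,0],
    [0,0,10,0,0,0],
    [0,0,5,0,0,0],
    [0,0,5,0,0,0],
    [0,0,0,0,0,0]
  ]
}}

```text
clock: 8.9
tool_pos: [0.6225, -0.3495, 0.0278]
tool_rot: [3.142, 0.0, 1.3]
ft_force: [0.3, 0.1, 1.2]
width: 0.04
```

Call:
{"method": "servo_tool", "body": {
  "commands": [
    [0,0,0,0,0,0],
    [0,0,0,0,0,0],
    [0,0,0,0,0,0],
    [0,0,0,0,0,0],
    [0,0,0,0,0,0],
    [0,0,0,0,0,0]
  ],
  "gripper": -1,
  "force": 35
}}

```text
clock: 9.5
tool_pos: [0.6226, -0.3496, 0.0282]
tool_rot: [3.141, 0.0, 1.3]
ft_force: [-1.0, 0.1, 5.1]
width: 0.0116
```

```bash
python3 - <<'E'
from h import *
go(.6226,-.3492,.1,1.302)
f=wshot('w6')
save('w6b',cv2.resize(f['color'][150:],None,fx=1.5,fy=1.5))
E
```

```text
pos [ 0.6226 -0.3496  0.0282] rot [3.1412e+00 1.0000e-04 1.2998e+00] w 0.0116 F [-1.   0.1  5.1] t 9.5 q6 -0.32
tool delta mm [  0.3  -0.1 -71.8] turn z -0.0022 tilt fix [0.0004 0.0001 0.    ]
```

View pics/w6b.png

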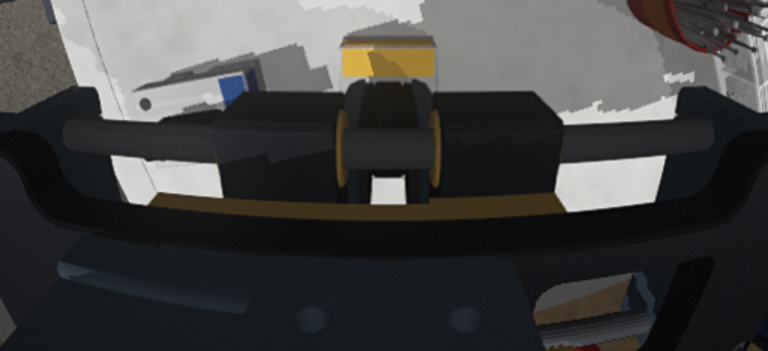

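```bash
python3 - <<'E'
from h import *
f=pickle.load(open('w6.pkl','rb'))
s=bot.get_state()
for dx in (-.002,0,.002):
  x,y=s['tool_pos'][:2];yaw=s['tool_rot'][2]; b=box(x+dx*np.cos(yaw),y+dx*np.sin(yaw),yaw,.03,.02,0,.024)
  print(dx,((wproj(f,b[[5,6,1,2]])-[215,150])).round(1).tolist())
crop(f,'w6c',215,150,315,215,8)
E
```

```text
-0.002 [[76.0, 34.6], [9.9, 34.6], [72.3, 27.1], [13.8, 27.1]]
0 [[76.1, 31.4], [9.8, 31.4], [72.3, 24.2], [13.7, 24.3]]
0.002 [[76.1, 28.1], [9.7, 28.2], [72.4, 21.4], [13.6, 21.4]]
```

View pics/w6c.png

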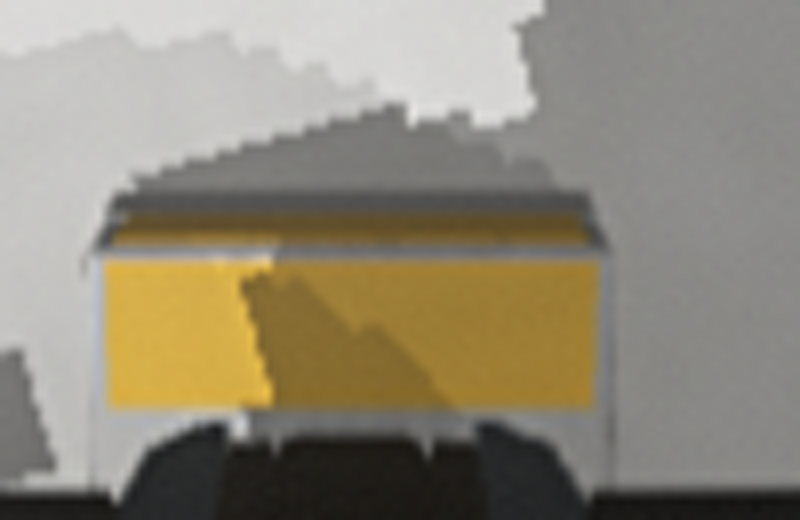

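Call:
{"method": "servo_tool", "body": {
  "commands": [
    [0,0,-10,0,0,0],
    [0,0,-20,0,0,0],
    [0,0,-25,0,0,0],
    [0,0,-25,0,0,0],
    [0,0,-20,0,0,0],
    [0,0,0,0,0,0.15],
    [0,0,0,0,0,0.15],
    [0,0,0,0,0,0.15],
    [0,0,0,0,0,0.15],
    [0,0,0,0,0,0.15],
    [0,0,0,0,0,0.15],
    [0,0,0,0,0,0.15],
    [0,0,0,0,0,0.15],
    [0,0,0,0,0,0.15],
    [0,0,0,0,0,0.12],
    [0,0,0,0,0,0],
    [0,0,0,0,0,0]
  ]
}}

```text
clock: 11.25
tool_pos: [0.6224, -0.3494, 0.1282]
tool_rot: [3.142, 0.0, -0.166]
ft_force: [0.4, 0.6, -2.2]
width: 0.0114
```

```bash
python3 - <<'E'
from h import *
go(.6348,-.1343,.1,-.17)
E
```

```text
pos [ 0.6224 -0.3494  0.1282] rot [ 3.1416  0.     -0.1663] w 0.0114 F [ 0.4  0.6 -2.2] t 11.25 q6 1.14
tool delta mm [ -23.4 -214.2   28.2] turn z 0.0037 tilt fix [0. 0. 0.]
```

Call:
{"method": "servo_tool", "body": {
  "commands": [
    [-4,-36,0,0,0,0],
    [-4,-36,0,0,0,0],
    [-4,-36,0,0,0,0],
    [-4,-36,0,0,0,0],
    [-4,-36,0,0,0,0],
    [-3,-34,0,0,0,0.004],
    [0,0,0,0,0,0],
    [0,0,0,0,0,0],
    [0,0,0,0,0,0]
  ]
}}

```text
clock: 12.15
tool_pos: [0.6361, -0.1355, 0.128]
tool_rot: [3.141, -0.0, -0.173]
ft_force: [0.1, 0.2, -0.8]
width: 0.0119
```

```bash
python3 - <<'E'
from h import *
go(.6348,-.1343,.1,-.17)
f=wshot('w7');save('w7b',cv2.resize(f['color'][:,90:420],None,fx=2,fy=2))
E
```

```text
pos [ 0.6361 -0.1355  0.128 ] rot [ 3.1413e+00 -2.0000e-04 -1.7310e-01] w 0.0119 F [ 0.1  0.2 -0.8] t 12.15 q6 1.44
tool delta mm [-1.5 -1.  28. ] turn z -0.0031 tilt fix [ 0.0003 -0.0002 -0.    ]
```

View pics/w7b.png

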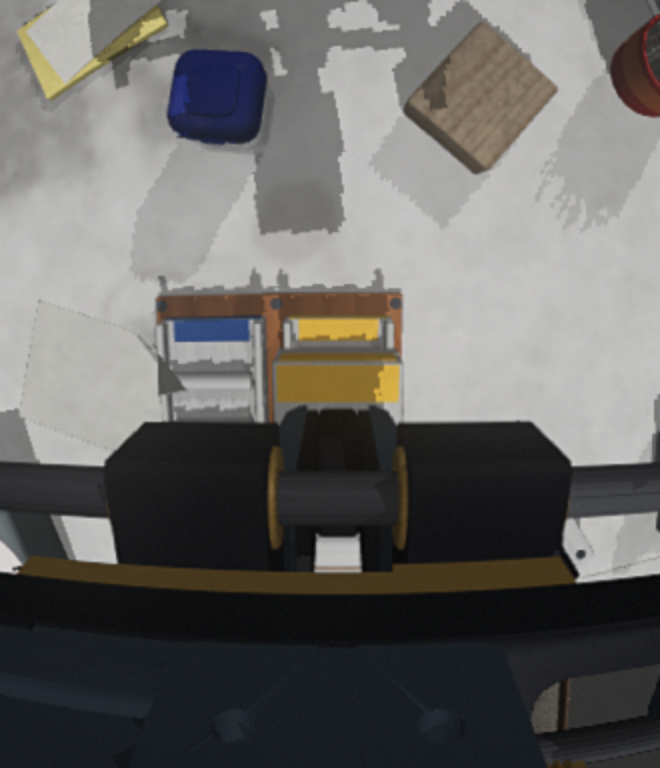

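```bash
cat >> h.py <<'E'
def avg(n=6):
    L=[]
    for _ in range(n):
        bot.grab_frame('side'); s=bot.get_state(); L.append(np.r_[s['tool_pos']*1000,s['tool_rot'][2]*1000,s['ft_force']])
    L=np.array(L); print('mean',L.mean(0).round(2),'sd',L.std(0).round(2)); return L.mean(0)
E
python3 - <<'E'
from h import *
avg(6); go(.6348,-.1343,.1,-.17)
E
```

```text
mean [ 6.3596e+02 -1.3549e+02  1.2789e+02 -1.7470e+02  2.3000e-01 -1.0000e-02
 -1.2800e+00] sd [0.03 0.23 0.04 0.13 0.46 0.36 0.33]
pos [ 0.636  -0.1351  0.1279] rot [ 3.1416  0.     -0.1746] w 0.0117 F [ 0.5 -0.3 -1.4] t 12.5 q6 1.44
tool delta mm [-1.3 -0.6 27.9] turn z -0.0046 tilt fix [0. 0. 0.]
```

Call:
{"method": "servo_tool", "body": {
  "commands": [
    [-1.3,-0.9,10,0,0,-0.005],
    [0,0,20,0,0,0],
    [0,0,20,0,0,0],
    [0,0,12,0,0,0],
    [0,0,5,0,0,0],
    [0,0,0,0,0,0],
    [0,0,0,0,0,0]
  ]
}}

```text
clock: 13.2
tool_pos: [0.6353, -0.1337, 0.0615]
tool_rot: [3.141, -0.001, -0.169]
ft_force: [1.1, -0.3, -1.5]
width: 0.0118
```

```bash
python3 - <<'E'
from h import *
avg(4); go(.6348,-.1343,.0442,-.17)
E
```

```text
mean [ 6.3540e+02 -1.3369e+02  6.1710e+01 -1.6917e+02  3.1000e-01  3.1000e-01
 -1.8400e+00] sd [0.05 0.02 0.04 0.02 0.43 0.46 0.21]
pos [ 0.6353 -0.1337  0.0616] rot [ 3.1414e+00 -1.2000e-03 -1.6920e-01] w 0.0118 F [-0.4 -0.1 -1.8] t 13.4 q6 1.44
tool delta mm [-0.4  0.7 17.4] turn z 0.0008 tilt fix [ 0.0002 -0.0012 -0.    ]
```

Call:
{"method": "servo_tool", "body": {
  "commands": [
    [-0.4,0.6,2,0,0,0],
    [0,0,3,0,0,0],
    [0,0,3,0,0,0],
    [0,0,2,0,0,0],
    [0,0,0,0,0,0]
  ]
}}

```text
clock: 13.9
tool_pos: [0.6342, -0.134, 0.0504]
tool_rot: [-3.142, 0.001, -0.169]
ft_force: [-0.7, 0.1, -1.0]
width: 0.0118
```

Call:
{"method": "servo_tool", "body": {
  "commands": [
    [0,0,2,0,0,0],
    [0,0,1.5,0,0,0],
    [0,0,0,0,0,0]
  ]
}}

```text
clock: 14.2
tool_pos: [0.6343, -0.134, 0.0472]
tool_rot: [-3.142, 0.0, -0.169]
ft_force: [-0.1, 0.2, -1.1]
width: 0.0117
```

Call:
{"method": "servo_tool", "body": {
  "commands": [
    [0,0,2,0,0,0],
    [0,0,1.5,0,0,0],
    [0,0,0,0,0,0]
  ]
}}

```text
clock: 14.5
tool_pos: [0.6345, -0.1341, 0.0442]
tool_rot: [3.142, -0.0, -0.169]
ft_force: [-0.7, 0.8, 4.3]
width: 0.0116
```

Call:
{"method": "servo_tool", "body": {
  "commands": [
    [0,0,0,0,0,0],
    [0,0,0,0,0,0],
    [0,0,0,0,0,0],
    [0,0,-10,0,0,0],
    [0,0,-25,0,0,0],
    [0,0,-35,0,0,0],
    [0,0,-35,0,0,0],
    [0,0,0,0,0,0]
  ],
  "gripper": -0.3
}}

```text
clock: 15.3
tool_pos: [0.637, -0.1348, 0.1545]
tool_rot: [3.141, -0.008, -0.169]
ft_force: [0.9, -0.2, 0.7]
width: 0.0322
```

```bash
python3 - <<'E'
from h import *
go(.46,-.2,.2,0)
E
```

```text
pos [ 0.637  -0.1348  0.1545] rot [ 3.1406 -0.008  -0.1691] w 0.0322 F [ 0.9 -0.2  0.7] t 15.3 q6 1.44
tool delta mm [-163.1   94.1  -46.7] turn z -0.1691 tilt fix [ 0.001 -0.008 -0.   ]
```

Call:
{"method": "servo_tool", "body": {
  "commands": [
    [-33,19,-9,0,0,0],
    [-33,19,-9,0,0,0],
    [-33,19,-9,0,0,0],
    [-33,19,-9,0,0,0],
    [-33,19,-9,0,0,0],
    [0,0,0,0,0,-0.15],
    [0,0,0,0,0,-0.02],
    [0,0,0,0,0,0],
    [0,0,0,0,0,0]
  ]
}}

```text
clock: 16.2
tool_pos: [0.4563, -0.1997, 0.1938]
tool_rot: [-3.142, 0.0, -0.002]
ft_force: [0.4, 0.6, 0.1]
width: 0.0321
```

```bash
python3 - <<'E'
from h import *
go(.46,-.2,.2,0)
f=wshot('w8');crop(f,'w8c',130,0,370,170,3.3)
s=cam('side'); crop(s,'s8',220,190,400,280,4.4)
E
```

```text
pos [ 0.4563 -0.1997  0.1938] rot [-3.1415e+00  0.0000e+00 -1.7000e-03] w 0.0321 F [0.4 0.6 0.1] t 16.2 q6 1.04
tool delta mm [ 3.7  0.3 -6.2] turn z -0.0017 tilt fix [-0.0001  0.     -0.    ]
```

View pics/w8c.png

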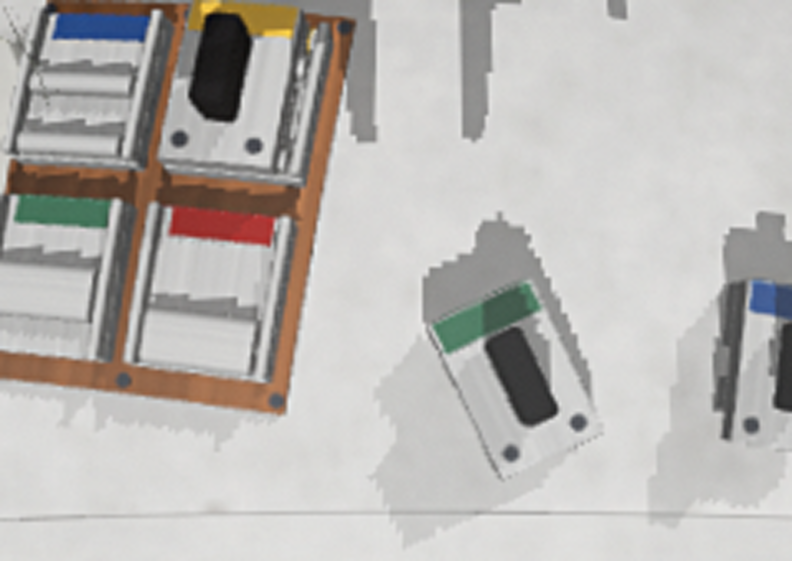

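View pics/s8.png

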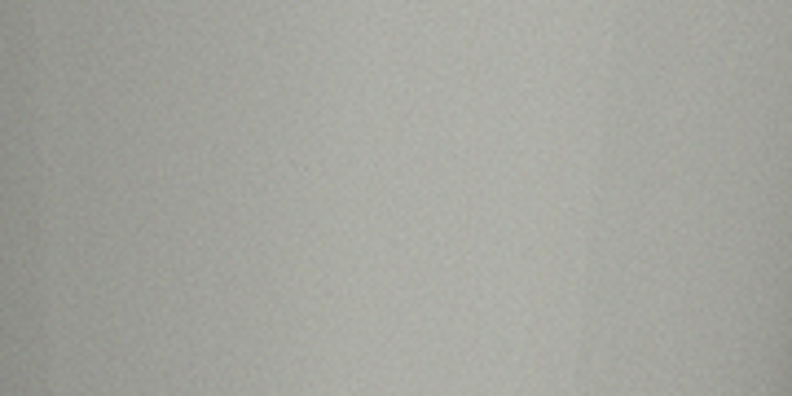

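```bash
python3 - <<'E'
from h import *
f=pickle.load(open('w8.pkl','rb'))
crop(f,'w8g',250,75,320,150,8)
O=[(.03,.02,.024),(.03,-.02,.024),(-.03,-.02,.024),(-.03,.02,.024)]
p=(np.array([(428,325),(533,282),(600,432),(503,478)])+.5)/3.3-.5+np.array((130,0))
r,e=fit_pts(f,O,p,(.53,-.23,.45)); print(r.round(4),e.round(1).tolist())
for z0 in (0,):
  print(((wproj(f,box(*r,.016,.006,.024,.05))-[250,75]+.5)*8).round(0).tolist())
E
```

```text
[ 0.5296 -0.231   0.4409] [[-0.2, -0.2], [-0.1, -1.5], [1.4, 0.4], [-0.5, 0.8]]
[[380.0, 403.0], [285.0, 200.0], [209.0, 235.0], [304.0, 437.0], [405.0, 406.0], [303.0, 187.0], [220.0, 224.0], [323.0, 443.0]]
```

View pics/w8g.png

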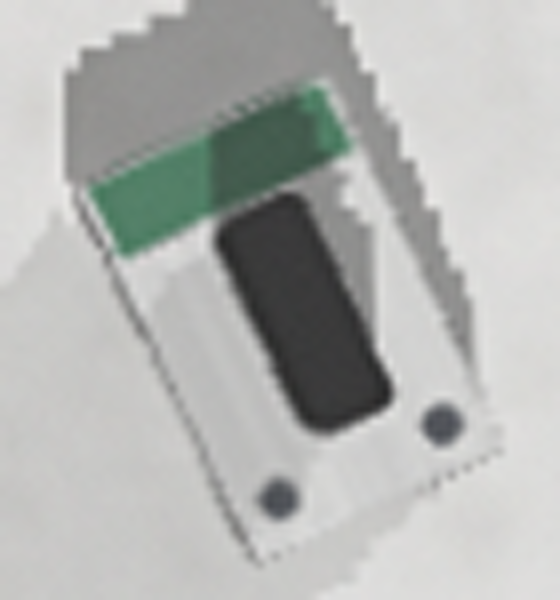

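Call:
{"method": "servo_tool", "body": {
  "commands": [
    [18.5,7.5,15,0,0,0],
    [18.5,7.5,15,0,0,0],
    [18.5,8,15,0,0,0],
    [18,8,15,0,0,0],
    [0,0,0,0,0,-0.15],
    [0,0,0,0,0,-0.15],
    [0,0,0,0,0,-0.14],
    [0,0,20,0,0,0],
    [0,0,20,0,0,0],
    [0,0,0,0,0,0],
    [0,0,0,0,0,0]
  ],
  "gripper": -0.12
}}

```text
clock: 17.4
tool_pos: [0.5294, -0.2307, 0.0939]
tool_rot: [-3.141, 0.0, 0.44]
ft_force: [0.6, 0.0, 0.7]
width: 0.0401
```

```bash
python3 - <<'E'
from h import *
avg(3); go(.5298,-.2305,.028,.437)
f=wshot('w9');crop(f,'w9c',180,100,340,250,4)
E
```

```text
mean [ 5.2983e+02 -2.3102e+02  9.4690e+01  4.4053e+02  2.0000e-01 -6.0000e-02
  2.3000e-01] sd [0.06 0.08 0.15 0.06 0.25 0.53 0.25]
pos [ 0.5299 -0.2311  0.0948] rot [ 3.1405e+00 -8.0000e-04  4.4060e-01] w 0.0404 F [0.1 0.7 0.6] t 17.55 q6 0.62
tool delta mm [ 0.1 -0.6 66.8] turn z 0.0036 tilt fix [ 0.0011 -0.0008 -0.    ]
```

View pics/w9c.png

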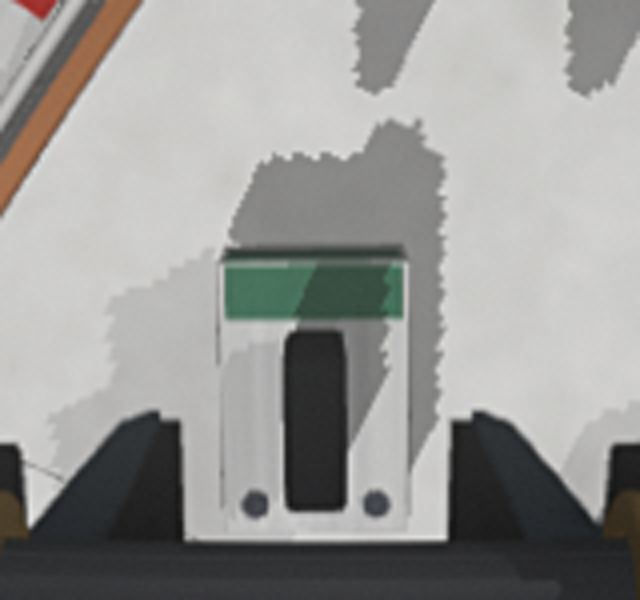

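Call:
{"method": "servo_tool", "body": {
  "commands": [
    [0,0,20,0,0,0],
    [0,0,20,0,0,0],
    [0,0,14,0,0,0],
    [0,0,8,0,0,0],
    [0,0,4.5,0,0,0],
    [0,0,0,0,0,0],
    [0,0,0,0,0,0]
  ]
}}

```text
clock: 18.3
tool_pos: [0.5296, -0.2311, 0.0279]
tool_rot: [3.141, -0.0, 0.441]
ft_force: [-0.4, 0.6, 0.2]
width: 0.0401
```

Call:
{"method": "servo_tool", "body": {
  "commands": [
    [0,0,0,0,0,0],
    [0,0,0,0,0,0],
    [0,0,0,0,0,0],
    [0,0,0,0,0,0],
    [0,0,0,0,0,0],
    [0,0,0,0,0,0]
  ],
  "gripper": -1,
  "force": 35
}}

```text
clock: 18.9
tool_pos: [0.5294, -0.2309, 0.0275]
tool_rot: [3.141, -0.0, 0.441]
ft_force: [0.1, -0.7, 3.5]
width: 0.0119
```

```bash
cat >> h.py <<'E'
def inhand(n,zb=0.0):
    s=bot.get_state(); f=wshot(n); crop(f,n+'c',215,150,315,215,8)
    for dx in (-.002,0,.002):
      x,y=s['tool_pos'][:2];yaw=s['tool_rot'][2]; b=box(x+dx*np.cos(yaw),y+dx*np.sin(yaw),yaw,.03,.02,zb,zb+.024)
      print(dx,'top edge / bottom edge in crop px',((wproj(f,b[[5,6,1,2]])-[215,150]+.5)*8).round(0).tolist())
E
python3 - <<'E'
from h import *
go(.5298,-.2305,.028,.437); inhand('w10')
E
```

```text
pos [ 0.5294 -0.2309  0.0275] rot [ 3.1414e+00 -1.0000e-04  4.4080e-01] w 0.0119 F [ 0.1 -0.7  3.5] t 18.9 q6 0.62
tool delta mm [ 0.6 -0.2 -0.5] turn z 0.0038 tilt fix [ 0.0002 -0.0001 -0.    ]
-0.002 top edge / bottom edge in crop px [[621.0, 283.0], [90.0, 283.0], [590.0, 223.0], [120.0, 223.0]]
0 top edge / bottom edge in crop px [[622.0, 257.0], [89.0, 257.0], [591.0, 200.0], [120.0, 200.0]]
0.002 top edge / bottom edge in crop px [[622.0, 231.0], [89.0, 231.0], [591.0, 176.0], [120.0, 177.0]]
```

View pics/w10c.png

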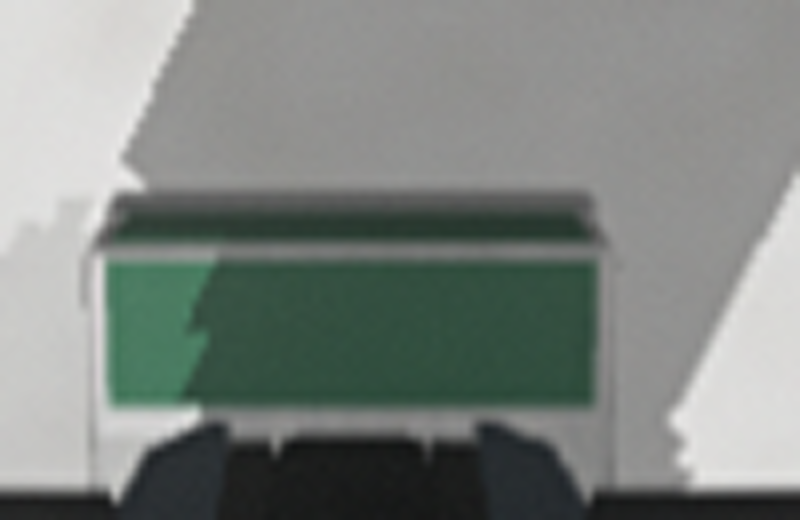

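Call:
{"method": "servo_tool", "body": {
  "commands": [
    [0,0,-10,0,0,0],
    [0,0,-20,0,0,0],
    [0,0,-25,0,0,0],
    [0,0,-25,0,0,0],
    [0,0,-20,0,0,0],
    [0,0,0,0,0,0.15],
    [0,0,0,0,0,0.15],
    [0,0,0,0,0,0.15],
    [0,0,0,0,0,0.15],
    [0,0,0,0,0,0.01],
    [0,0,0,0,0,0],
    [0,0,0,0,0,0]
  ]
}}

```text
clock: 20.15
tool_pos: [0.5293, -0.2309, 0.1276]
tool_rot: [-3.142, -0.0, -0.165]
ft_force: [-0.5, -0.0, -0.7]
width: 0.012
```

```bash
python3 - <<'E'
from h import *
go(.5729,-.0612,.0442,-.17)
E
```

```text
pos [ 0.5293 -0.2309  0.1276] rot [-3.1416 -0.     -0.1655] w 0.012 F [-0.5 -0.  -0.7] t 20.15 q6 1.22
tool delta mm [  15.1 -174.5   83.4] turn z 0.0045 tilt fix [-0. -0.  0.]
```

Call:
{"method": "servo_tool", "body": {
  "commands": [
    [3,-35,0,0,0,0],
    [3,-35,0,0,0,0],
    [3,-35,0,0,0,0],
    [3,-35,0,0,0,0],
    [3,-34.5,0,0,0,0.004],
    [0,0,0,0,0,0],
    [0,0,20,0,0,0],
    [0,0,20,0,0,0],
    [0,0,15,0,0,0],
    [0,0,10,0,0,0],
    [0,0,0,0,0,0],
    [0,0,0,0,0,0]
  ]
}}

```text
clock: 21.35
tool_pos: [0.5736, -0.0616, 0.0628]
tool_rot: [3.142, -0.0, -0.173]
ft_force: [0.0, 0.4, -0.9]
width: 0.0117
```

```bash
python3 - <<'E'
from h import *
avg(4);go(.5729,-.0612,.0442,-.17);inhand('w11',.0625-.0275)
E
```

```text
mean [ 5.7392e+02 -6.1590e+01  6.3160e+01 -1.7291e+02  9.0000e-02  2.3000e-01
 -8.6000e-01] sd [0.03 0.04 0.05 0.09 0.56 0.5  0.46]
pos [ 0.5739 -0.0615  0.0631] rot [ 3.1415e+00 -1.1000e-03 -1.7310e-01] w 0.0115 F [-0.4 -0.6 -1.2] t 21.55 q6 1.53
tool delta mm [-1.  -0.2 18.9] turn z -0.0031 tilt fix [ 0.     -0.0011 -0.    ]
-0.002 top edge / bottom edge in crop px [[625.0, 278.0], [95.0, 278.0], [593.0, 218.0], [125.0, 218.0]]
0 top edge / bottom edge in crop px [[625.0, 252.0], [95.0, 252.0], [594.0, 195.0], [124.0, 195.0]]
0.002 top edge / bottom edge in crop px [[626.0, 226.0], [94.0, 226.0], [594.0, 172.0], [124.0, 172.0]]
```

View pics/w11c.png

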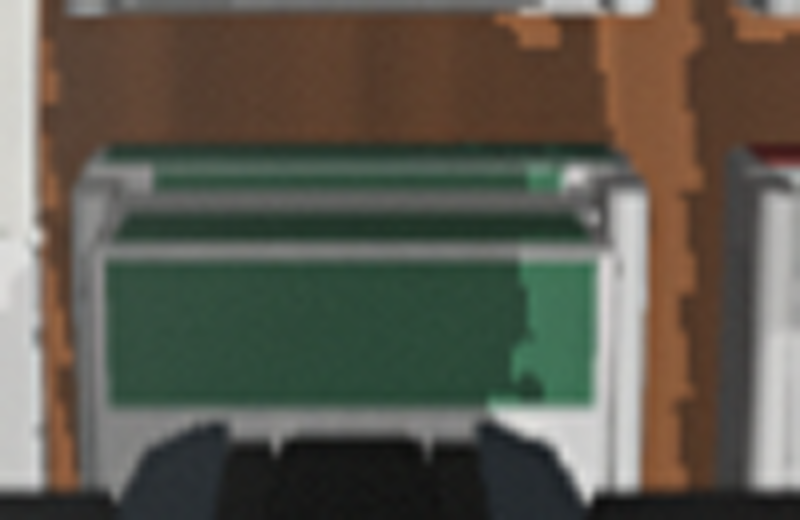

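Call:
{"method": "servo_tool", "body": {
  "commands": [
    [-1,-0.2,2,0,0,-0.003],
    [0,0,3,0,0,0],
    [0,0,3,0,0,0],
    [0,0,3,0,0,0],
    [0,0,0,0,0,0]
  ]
}}

```text
clock: 22.1
tool_pos: [0.5722, -0.061, 0.0508]
tool_rot: [-3.142, 0.001, -0.17]
ft_force: [-0.1, 0.1, -1.5]
width: 0.0118
```

Call:
{"method": "servo_tool", "body": {
  "commands": [
    [0,0,2,0,0,0],
    [0,0,2,0,0,0],
    [0,0,0,0,0,0]
  ]
}}

```text
clock: 22.4
tool_pos: [0.5724, -0.061, 0.0472]
tool_rot: [-3.142, 0.0, -0.17]
ft_force: [-0.3, 0.4, -0.5]
width: 0.0117
```

Call:
{"method": "servo_tool", "body": {
  "commands": [
    [0,0,2,0,0,0],
    [0,0,2,0,0,0],
    [0,0,0,0,0,0]
  ]
}}

```text
clock: 22.7
tool_pos: [0.5726, -0.061, 0.0435]
tool_rot: [3.142, -0.0, -0.17]
ft_force: [-1.4, -0.2, 3.7]
width: 0.0124
```

Call:
{"method": "servo_tool", "body": {
  "commands": [
    [0,0,0,0,0,0],
    [0,0,0,0,0,0],
    [0,0,0,0,0,0],
    [0,0,-10,0,0,0],
    [0,0,-25,0,0,0],
    [0,0,-35,0,0,0],
    [0,0,-35,0,0,0],
    [0,0,-30,0,0,0],
    [0,0,0,0,0,0]
  ],
  "gripper": -0.3
}}

```text
clock: 23.6
tool_pos: [0.5746, -0.0614, 0.1832]
tool_rot: [3.141, -0.007, -0.17]
ft_force: [-0.1, 0.7, -1.2]
width: 0.0316
```

```bash
python3 - <<'E'
from h import *
go(.45,-.26,.2,0)
E
```

```text
pos [ 0.5746 -0.0614  0.1832] rot [ 3.1413 -0.0071 -0.1702] w 0.0316 F [-0.1  0.7 -1.2] t 23.6 q6 1.53
tool delta mm [-89.1 216.8 -17.4] turn z -0.1702 tilt fix [ 0.0003 -0.0071 -0.    ]
```

Call:
{"method": "servo_tool", "body": {
  "commands": [
    [-15,36,-3,0,0,0],
    [-15,36,-3,0,0,0],
    [-15,36,-3,0,0,0],
    [-15,36,-3,0,0,0],
    [-15,36,-3,0,0,0],
    [-15,36,-3,0,0,0],
    [0,0,0,0,0,-0.15],
    [0,0,0,0,0,-0.02],
    [0,0,0,0,0,0],
    [0,0,0,0,0,0]
  ],
  "gripper": -0.12
}}

```text
clock: 24.6
tool_pos: [0.4475, -0.258, 0.1963]
tool_rot: [-3.141, 0.0, -0.002]
ft_force: [-0.8, 0.3, 0.4]
width: 0.0399
```

```bash
python3 - <<'E'
from h import *
go(.45,-.26,.2,0)
f=wshot('w12');crop(f,'w12c',70,0,370,180,2.65); crop(f,'w12b',295,50,375,150,6)
E
```

```text
pos [ 0.4475 -0.258   0.1963] rot [-3.1414e+00  2.0000e-04 -2.3000e-03] w 0.0399 F [-0.8  0.3  0.4] t 24.6 q6 0.93
tool delta mm [ 2.5  2.  -3.7] turn z -0.0023 tilt fix [-0.0002  0.0002 -0.    ]
```

View pics/w12c.png

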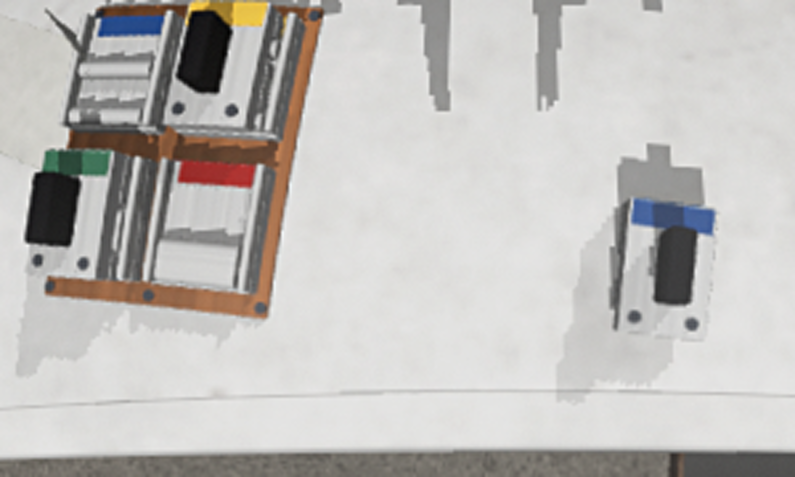

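View pics/w12b.png

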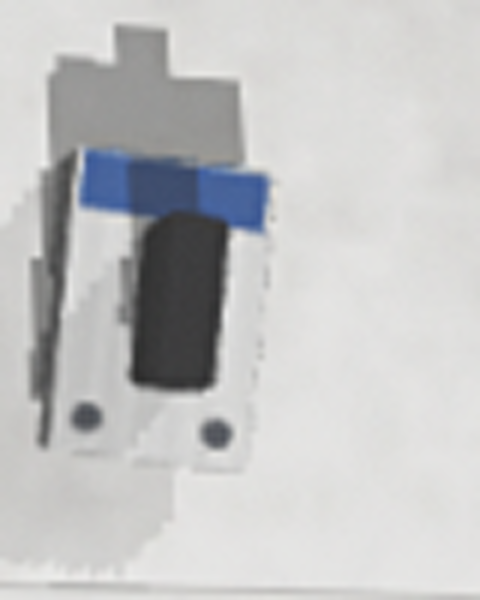

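```bash
python3 - <<'E'
from h import *
f=pickle.load(open('w12.pkl','rb'))
O=[(.03,.02,.024),(.03,-.02,.024),(-.03,-.02,.024),(-.03,.02,.024)]
p=(np.array([(80,148),(270,175),(243,470),(52,452)])+.5)/6-.5+np.array((295,50))
r,e=fit_pts(f,O,p,(.53,-.33,-.1)); print(r.round(4),e.round(1).tolist())
img=cv2.resize(f['color'][50:150,295:375],None,fx=6,fy=6)
draw(f,img,box(*r,.016,.006,.024,.05),6,np.array((295,50)));draw(f,img,box(*r,.03,.02,.0,.024),6,np.array((295,50)),(0,160,0)); save('w12f',img)
go(r[0],r[1],.028,r[2])
E
```

```text
[ 0.5372 -0.3308 -0.0831] [[-0.9, -0.3], [0.8, -0.2], [0.9, 0.7], [-0.6, -0.1]]
pos [ 0.4475 -0.258   0.1963] rot [-3.1414e+00  2.0000e-04 -1.6000e-03] w 0.04 F [ 0.3 -0.4 -0.4] t 24.65 q6 0.93
tool delta mm [ 89.8  72.7 168.3] turn z 0.0815 tilt fix [-0.0002  0.0002 -0.    ]
```

View pics/w12f.png

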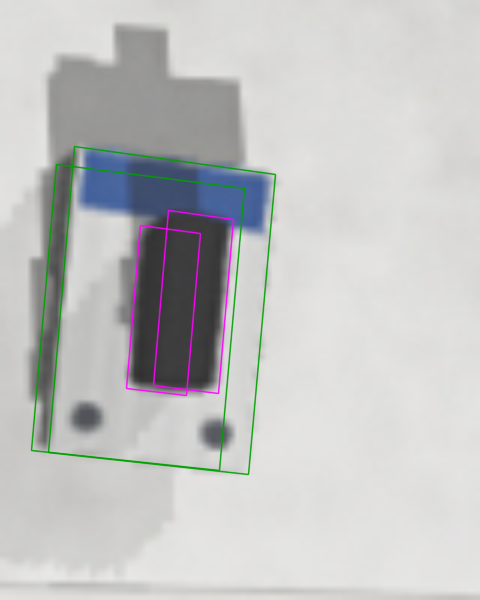

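Call:
{"method": "servo_tool", "body": {
  "commands": [
    [18,14.5,20,0,0,0],
    [18,14.5,20,0,0,0],
    [18,14.5,20,0,0,0],
    [18,14.5,20,0,0,0],
    [18,14.5,20,0,0,0],
    [0,0,0,0,0,0.082],
    [0,0,0,0,0,0],
    [0,0,0,0,0,0],
    [0,0,0,0,0,0]
  ]
}}

```text
clock: 25.55
tool_pos: [0.5373, -0.3308, 0.0969]
tool_rot: [3.141, -0.0, -0.081]
ft_force: [0.3, -0.8, 0.7]
width: 0.04
```

```bash
python3 - <<'E'
from h import *
avg(3); go(.5375,-.3305,.028,-.0835)
f=wshot('w13');crop(f,'w13c',180,100,340,250,4)
E
```

```text
mean [ 5.3726e+02 -3.3098e+02  9.6970e+01 -8.1180e+01 -3.3000e-01  1.5000e-01
 -4.2000e-01] sd [0.01 0.06 0.03 0.23 0.43 0.42 0.38]
pos [ 0.5373 -0.331   0.0969] rot [ 3.1412e+00 -5.0000e-04 -8.1400e-02] w 0.0399 F [ 0.3  0.4 -0.3] t 25.7 q6 1.01
tool delta mm [ 0.2 -0.6 68.9] turn z 0.0021 tilt fix [ 0.0003 -0.0005 -0.    ]
```

View pics/w13c.png

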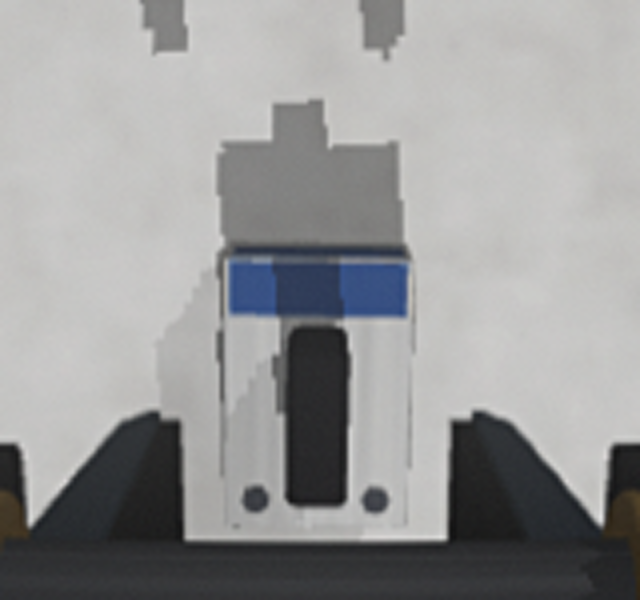

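Call:
{"method": "servo_tool", "body": {
  "commands": [
    [0.2,0,20,0,0,0.012],
    [0,0,20,0,0,0],
    [0,0,16,0,0,0],
    [0,0,8,0,0,0],
    [0,0,4.5,0,0,0],
    [0,0,0,0,0,0],
    [0,0,0,0,0,0]
  ]
}}

```text
clock: 26.45
tool_pos: [0.5377, -0.3314, 0.0286]
tool_rot: [3.141, -0.001, -0.094]
ft_force: [-0.1, 0.2, 1.5]
width: 0.04
```

Call:
{"method": "servo_tool", "body": {
  "commands": [
    [0,0,0,0,0,0],
    [0,0,0,0,0,0],
    [0,0,0,0,0,0],
    [0,0,0,0,0,0],
    [0,0,0,0,0,0],
    [0,0,0,0,0,0]
  ],
  "gripper": -1,
  "force": 35
}}

```text
clock: 27.05
tool_pos: [0.5375, -0.3312, 0.0281]
tool_rot: [3.141, -0.0, -0.094]
ft_force: [-0.2, -0.2, 4.2]
width: 0.0119
```

```bash
python3 - <<'E'
from h import *
go(.5375,-.3305,.028,-.0835); inhand('w14')
E
```

```text
pos [ 0.5375 -0.3312  0.0281] rot [ 3.1415e+00 -2.0000e-04 -9.4200e-02] w 0.0119 F [-0.2 -0.2  4.2] t 27.05 q6 1.02
tool delta mm [-0.  -0.7  0.1] turn z -0.0107 tilt fix [ 0.0001 -0.0002 -0.    ]
-0.002 top edge / bottom edge in crop px [[624.0, 279.0], [95.0, 279.0], [593.0, 219.0], [124.0, 219.0]]
0 top edge / bottom edge in crop px [[625.0, 253.0], [94.0, 253.0], [594.0, 196.0], [124.0, 196.0]]
0.002 top edge / bottom edge in crop px [[626.0, 227.0], [94.0, 227.0], [594.0, 173.0], [123.0, 173.0]]
```

View pics/w14c.png

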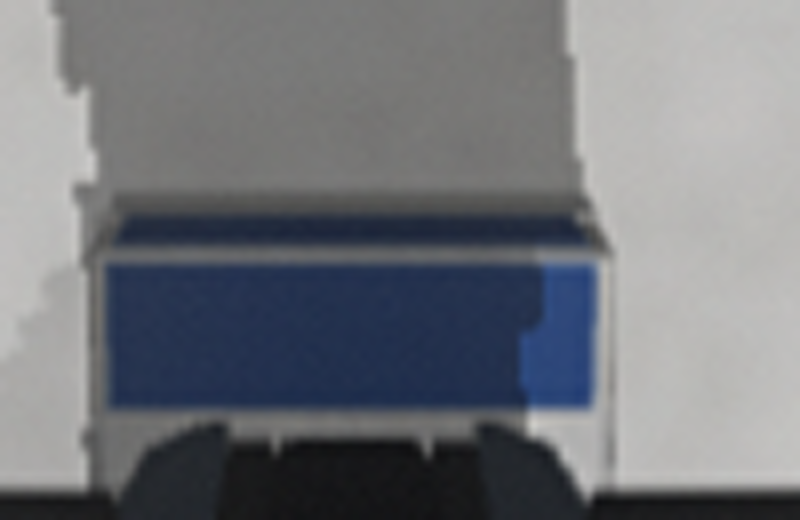

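Call:
{"method": "servo_tool", "body": {
  "commands": [
    [0,0,-10,0,0,0],
    [0,0,-20,0,0,0],
    [0,0,-30,0,0,0],
    [0,0,-30,0,0,0],
    [0,0,-20,0,0,0],
    [0,0,0,0,0,0.076],
    [0,0,0,0,0,0],
    [0,0,0,0,0,0]
  ]
}}

```text
clock: 27.9
tool_pos: [0.5371, -0.331, 0.1378]
tool_rot: [-3.141, 0.001, -0.168]
ft_force: [0.3, 0.1, -1.5]
width: 0.0118
```

```bash
python3 - <<'E'
from h import *
go(.6449,-.0736,.0441,-.17)
E
```

```text
pos [ 0.5371 -0.331   0.1378] rot [-3.1413e+00  6.0000e-04 -1.6830e-01] w 0.0118 F [ 0.3  0.1 -1.5] t 27.9 q6 1.09
tool delta mm [  63.2 -271.8   93.8] turn z 0.0017 tilt fix [-0.0003  0.0006 -0.    ]
```

Call:
{"method": "servo_tool", "body": {
  "commands": [
    [9,-39,0,0,0,0],
    [9,-39,0,0,0,0],
    [9,-39,0,0,0,0],
    [9,-39,0,0,0,0],
    [9,-39,0,0,0,0],
    [9,-39,0,0,0,0],
    [8.5,-37.5,0,0,0,0],
    [0,0,0,0,0,0],
    [0,0,0,0,0,0],
    [0,0,25,0,0,0],
    [0,0,25,0,0,0],
    [0,0,15,0,0,0],
    [0,0,10,0,0,0],
    [0,0,0,0,0,0],
    [0,0,0,0,0,0]
  ]
}}

```text
clock: 29.4
tool_pos: [0.6454, -0.0746, 0.0635]
tool_rot: [3.142, -0.001, -0.17]
ft_force: [-0.2, 0.1, -1.3]
width: 0.012
```

```bash
python3 - <<'E'
from h import *
avg(4);go(.6449,-.0736,.0441,-.17);inhand('w15',.0625-.0281)
E
```

```text
mean [ 6.4558e+02 -7.4400e+01  6.3890e+01 -1.7016e+02  1.5000e-01 -2.6000e-01
 -1.1200e+00] sd [0.04 0.07 0.06 0.05 0.63 0.47 0.72]
pos [ 0.6455 -0.0743  0.0638] rot [ 3.1415e+00 -1.4000e-03 -1.7010e-01] w 0.0121 F [-0.3 -0.6 -1.7] t 29.6 q6 1.53
tool delta mm [-0.8 -0.6 19.7] turn z -0.0001 tilt fix [ 0.0001 -0.0014 -0.    ]
-0.002 top edge / bottom edge in crop px [[623.0, 274.0], [97.0, 275.0], [592.0, 216.0], [126.0, 216.0]]
0 top edge / bottom edge in crop px [[623.0, 249.0], [97.0, 249.0], [592.0, 193.0], [126.0, 193.0]]
0.002 top edge / bottom edge in crop px [[624.0, 223.0], [96.0, 223.0], [593.0, 170.0], [125.0, 170.0]]
```

View pics/w15c.png

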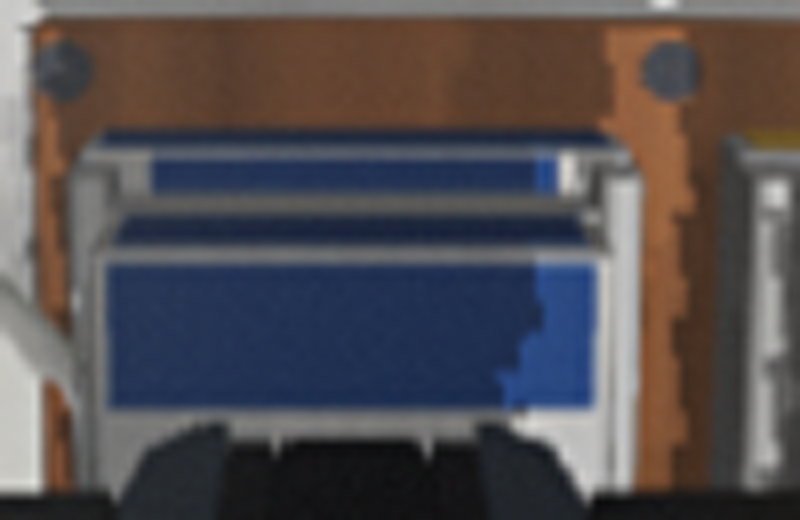

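Call:
{"method": "servo_tool", "body": {
  "commands": [
    [-0.7,-0.6,2,0,0,0],
    [0,0,3,0,0,0],
    [0,0,3,0,0,0],
    [0,0,4,0,0,0],
    [0,0,0,0,0,0]
  ]
}}

```text
clock: 30.15
tool_pos: [0.6442, -0.0735, 0.0503]
tool_rot: [-3.142, 0.001, -0.17]
ft_force: [0.5, 0.2, -0.1]
width: 0.0119
```

Call:
{"method": "servo_tool", "body": {
  "commands": [
    [0,0,2,0,0,0],
    [0,0,2,0,0,0],
    [0,0,0,0,0,0]
  ]
}}

```text
clock: 30.45
tool_pos: [0.6445, -0.0735, 0.0467]
tool_rot: [3.142, -0.0, -0.17]
ft_force: [0.8, -0.5, -1.7]
width: 0.0116
```

Call:
{"method": "servo_tool", "body": {
  "commands": [
    [0,0,2,0,0,0],
    [0,0,1.5,0,0,0],
    [0,0,0,0,0,0]
  ]
}}

```text
clock: 30.75
tool_pos: [0.6445, -0.0735, 0.0441]
tool_rot: [3.142, -0.001, -0.17]
ft_force: [-1.4, 0.4, 9.5]
width: 0.0121
```

Call:
{"method": "servo_tool", "body": {
  "commands": [
    [0,0,0,0,0,0],
    [0,0,0,0,0,0],
    [0,0,0,0,0,0],
    [0,0,-10,0,0,0],
    [0,0,-25,0,0,0],
    [0,0,-35,0,0,0],
    [0,0,-35,0,0,0],
    [0,0,-45,0,0,0],
    [0,0,0,0,0,0]
  ],
  "gripper": -0.3
}}

```text
clock: 31.65
tool_pos: [0.6473, -0.074, 0.2004]
tool_rot: [3.141, -0.01, -0.17]
ft_force: [0.6, -0.6, -0.6]
width: 0.0315
```

```bash
python3 - <<'E'
from h import *
go(.47,.01,.2,0)
E
```

```text
pos [ 0.6473 -0.074   0.2004] rot [ 3.1412 -0.0099 -0.1701] w 0.0315 F [ 0.6 -0.6 -0.6] t 31.65 q6 1.54
tool delta mm [-189.   -52.8   -1.5] turn z -0.1701 tilt fix [ 0.0003 -0.0099 -0.    ]
```

Call:
{"method": "servo_tool", "body": {
  "commands": [
    [-38,-10.5,0,0,0,0],
    [-38,-10.5,0,0,0,0],
    [-38,-10.5,0,0,0,0],
    [-38,-10.5,0,0,0,0],
    [-37,-10.5,0,0,0,0],
    [0,0,0,0,0,-0.15],
    [0,0,0,0,0,-0.02],
    [0,0,0,0,0,0],
    [0,0,0,0,0,0],
    [0,0,0,0,0,0]
  ]
}}

```text
clock: 32.65
tool_pos: [0.4675, 0.01, 0.1933]
tool_rot: [3.142, -0.0, -0.003]
ft_force: [-0.0, -0.2, 1.1]
width: 0.032
```

```bash
python3 - <<'E'
from h import *
go(.47,.01,.2,0)
f=wshot('w16');crop(f,'w16c',60,0,400,200,2.35); crop(f,'w16k',120,50,240,190,5)
s=cam('side');save('s16',s['color']);t=cam('top');save('t16',t['color'])
E
```

```text
pos [0.4675 0.01   0.1933] rot [ 3.1416e+00 -0.0000e+00 -2.6000e-03] w 0.032 F [-0.  -0.2  1.1] t 32.65 q6 1.47
tool delta mm [ 2.5  0.  -6.7] turn z -0.0026 tilt fix [ 0. -0. -0.]
```

View pics/w16c.png

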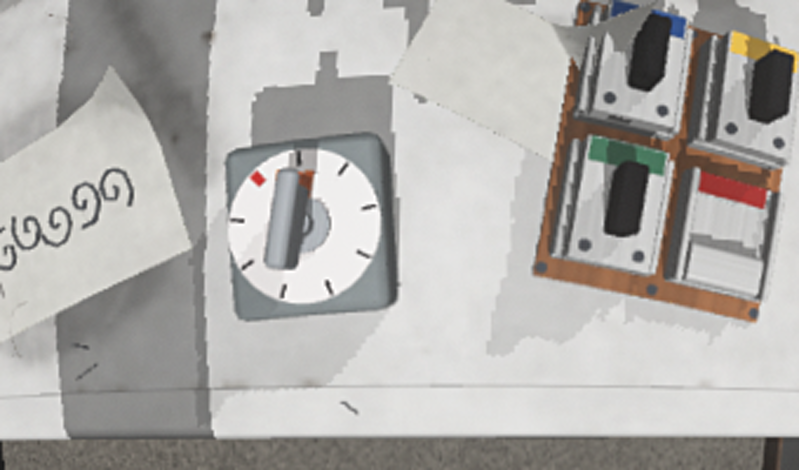

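View pics/w16k.png

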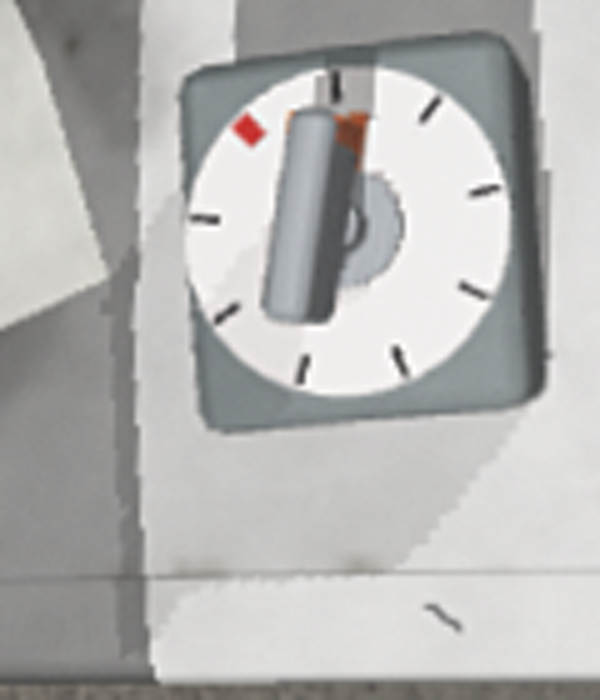

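View pics/s16.png

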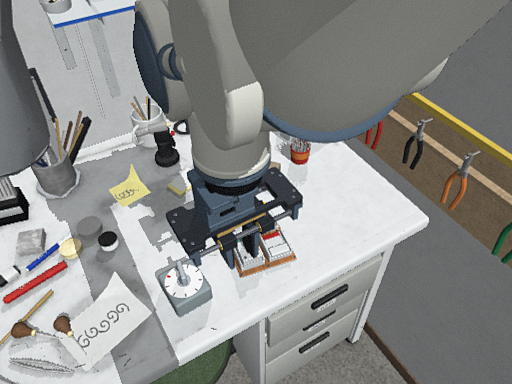

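View pics/t16.png

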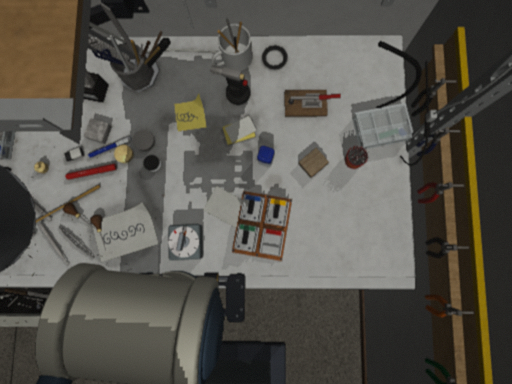

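```bash
python3 - <<'E'
from h import *
f=pickle.load(open('w16.pkl','rb'))
px=lambda l:(np.array(l,float)+.5)/5-.5+np.array((120,50))
print('dial c',wunproj(f,px([(348,231)]),.048).round(4))
# dial ellipse points
E=px([(186,228),(510,205),(340,66),(345,397),(240,118),(458,125),(230,345),(468,335)]); W=wunproj(f,E,.048)[:,:2]
A=np.c_[2*W,np.ones(len(W))]; s=np.linalg.lstsq(A,(W**2).sum(1),rcond=None)[0]; print('circle',s[:2].round(4),np.sqrt(s[2]+s[0]**2+s[1]**2).round(4))
O=[(.021,.005,.088),(.021,-.005,.088),(-.021,-.005,.088),(-.021,.005,.088)]
p=px([(290,110),(336,110),(303,322),(261,318)])
r,e=fit_pts(f,O,p,(.56,.09,-.1)); print(r.round(4),e.round(1).tolist())
img=cv2.resize(f['color'][50:190,120:240],None,fx=5,fy=5,interpolation=cv2.INTER_CUBIC)
draw(f,img,box(*r,.021,.005,.062,.088),5,np.array((120,50)));save('w16f',img)
print('red mark ang',wunproj(f,px([(248,130)]),.048)[0][:2]-s[:2])
E
```

```text
dial c [[0.562  0.0843 0.048 ]]
circle [0.5619 0.0854] 0.0356
[ 0.5622  0.0849 -0.1564] [[-0.4, -1.3], [0.5, -0.4], [0.7, 0.9], [-0.9, 0.6]]
red mark ang [0.0239159  0.02126975]
```

View pics/w16f.png

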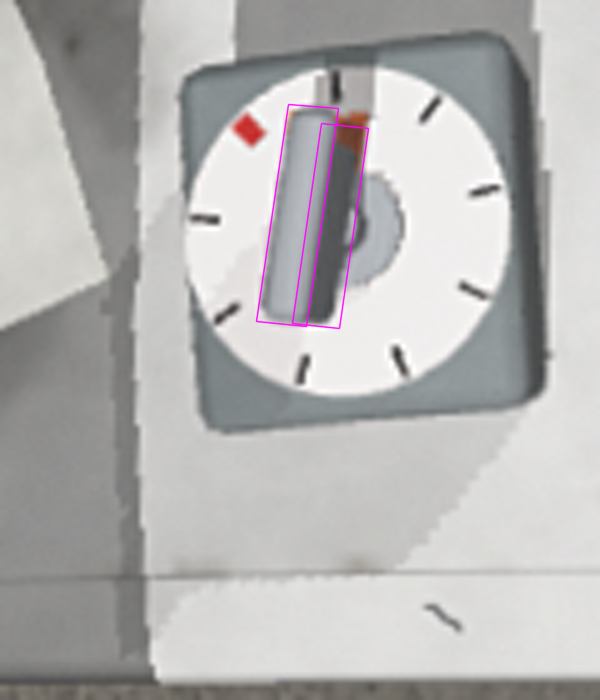

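Call:
{"method": "servo_tool", "body": {
  "commands": [
    [31.5,-25,15,0,0,0],
    [31.5,-25,15,0,0,0],
    [31.5,-25.5,15,0,0,0],
    [0,0,0,0,0,-0.15],
    [0,0,0,0,0,-0.15],
    [0,0,0,0,0,-0.15],
    [0,0,0,0,0,-0.15],
    [0,0,0,0,0,-0.15],
    [0,0,0,0,0,-0.15],
    [0,0,0,0,0,-0.15],
    [0,0,0,0,0,-0.15],
    [0,0,0,0,0,-0.15],
    [0,0,0,0,0,-0.15],
    [0,0,0,0,0,-0.15],
    [0,0,0,0,0,-0.15],
    [0,0,0,0,0,-0.15],
    [0,0,0,0,0,-0.15],
    [0,0,0,0,0,-0.15],
    [0,0,0,0,0,-0.15]
  ]
}}

```text
clock: 34.7
tool_pos: [0.5616, 0.0857, 0.1482]
tool_rot: [-3.141, -0.0, 2.405]
ft_force: [-0.4, 0.3, 0.3]
width: 0.0323
```

Call:
{"method": "servo_tool", "body": {
  "commands": [
    [0,0,0,0,0,-0.15],
    [0,0,0,0,0,-0.15],
    [0,0,0,0,0,-0.15],
    [0,0,0,0,0,-0.14],
    [0,0,0,0,0,0],
    [0,0,0,0,0,0]
  ]
}}

```text
clock: 35.3
tool_pos: [0.5616, 0.0857, 0.1483]
tool_rot: [-3.142, -0.0, 2.985]
ft_force: [-0.4, -0.2, -0.4]
width: 0.0323
```

```bash
python3 - <<'E'
from h import *
avg(3);go(.562,.0855,.059,2.985)
f=wshot('w17');save('w17b',cv2.resize(f['color'][60:330,100:420],None,fx=2.4,fy=2.4))
E
```

```text
mean [ 5.61560e+02  8.57200e+01  1.48360e+02  2.98599e+03  1.90000e-01
  1.00000e-02 -2.00000e-02] sd [0.   0.02 0.02 0.65 0.88 0.36 0.18]
pos [0.5616 0.0857 0.1484] rot [-3.1416e+00 -1.0000e-04  2.9868e+00] w 0.032 F [ 1.4  0.5 -0.2] t 35.45 q6 -1.37
tool delta mm [-0.5 -0.1 89.4] turn z 0.0018 tilt fix [-0.     -0.0001  0.    ]
```

View pics/w17b.png

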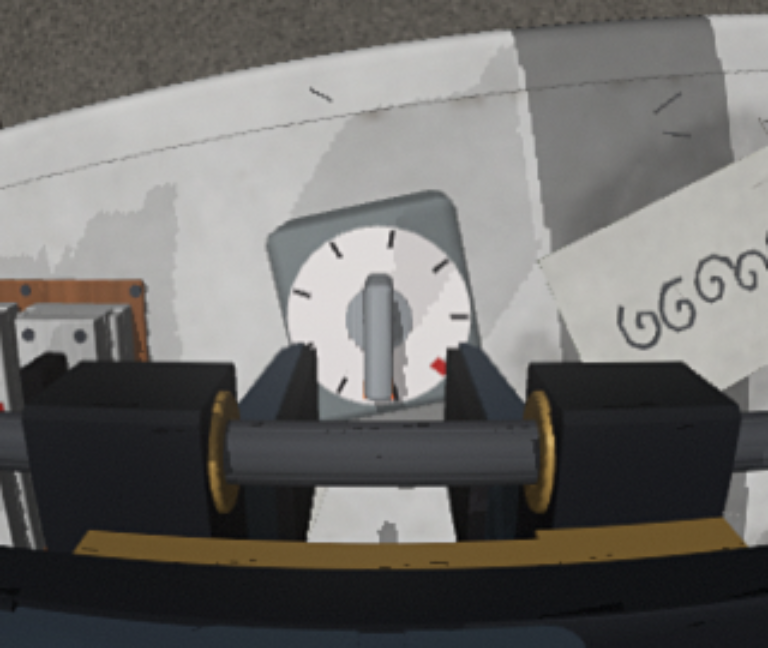

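Call:
{"method": "servo_tool", "body": {
  "commands": [
    [-0.4,0,20,0,0,0],
    [0,0,20,0,0,0],
    [0,0,20,0,0,0],
    [0,0,15,0,0,0],
    [0,0,9,0,0,0],
    [0,0,5,0,0,0],
    [0,0,0,0,0,0],
    [0,0,0,0,0,0]
  ]
}}

```text
clock: 36.3
tool_pos: [0.5623, 0.0857, 0.06]
tool_rot: [3.141, 0.001, 2.99]
ft_force: [-0.0, 0.9, 1.1]
width: 0.0318
```

Call:
{"method": "servo_tool", "body": {
  "commands": [
    [0,0,0,0,0,0],
    [0,0,0,0,0,0],
    [0,0,0,0,0,0],
    [0,0,0,0,0,0],
    [0,0,0,0,0,0],
    [0,0,0,0,0,0]
  ],
  "gripper": -1,
  "force": 40
}}

```text
clock: 36.9
tool_pos: [0.562, 0.0848, 0.0598]
tool_rot: [-3.14, 0.0, 2.99]
ft_force: [-0.7, -8.7, 5.0]
width: 0.0097
```

```bash
python3 - <<'E'
from h import *
avg(3);go(.562,.0855,.059,2.985); print(bot.get_state()['moment'])
E
```

```text
mean [ 5.62010e+02  8.48100e+01  5.97600e+01  2.98995e+03 -1.54000e+00
 -9.11000e+00  4.02000e+00] sd [0.01 0.   0.01 0.02 0.4  0.66 0.51]
pos [0.562  0.0848 0.0598] rot [-3.1405e+00  4.0000e-04  2.9899e+00] w 0.0098 F [-1.4 -9.5  4.2] t 37.05 q6 -1.37
tool delta mm [0.1 0.7 0.8] turn z 0.0049 tilt fix [-0.0011  0.0004 -0.    ]
[-1.58711853  0.21274379 -0.02429991]
```

Call:
{"method": "servo_tool", "body": {
  "commands": [
    [0,-1,0,0,0,0],
    [0,0,0,0,0,0],
    [0,0,0,0,0,0]
  ]
}}

```text
clock: 37.35
tool_pos: [0.562, 0.0847, 0.0598]
tool_rot: [3.142, 0.001, 2.99]
ft_force: [-0.0, -0.5, 6.0]
width: 0.01
```

Call:
{"method": "servo_tool", "body": {
  "commands": [
    [0,0,0,0,0,0.08],
    [0,0,0,0,0,0.12],
    [0,0,0,0,0,0.15],
    [0,0,0,0,0,0.15],
    [0,0,0,0,0,0]
  ]
}}

```text
clock: 37.85
tool_pos: [0.562, 0.0847, 0.0598]
tool_rot: [3.141, 0.001, 2.484]
ft_force: [0.1, 0.2, 5.9]
width: 0.0095
```

```bash
python3 - <<'E'
from h import *
avg(3);go(.562,.0846,.059,2.49); print(bot.get_state()['moment'])
E
```

```text
mean [ 5.62050e+02  8.47400e+01  5.97500e+01  2.48906e+03 -6.60000e-01
 -1.90000e-01  6.00000e+00] sd [0.01 0.01 0.   0.71 0.17 0.52 0.22]
pos [0.562  0.0847 0.0598] rot [3.1412e+00 5.0000e-04 2.4897e+00] w 0.01 F [-0.4  0.4  5.8] t 38.0 q6 -0.87
tool delta mm [-0.1 -0.1  0.8] turn z -0.0003 tilt fix [0.0004 0.0005 0.    ]
[-0.08786529  0.12931484 -0.03245842]
```

Call:
{"method": "servo_tool", "body": {
  "commands": [
    [0,0,0,0,0,0.15],
    [0,0,0,0,0,0.15],
    [0,0,0,0,0,0.15],
    [0,0,0,0,0,0.15],
    [0,0,0,0,0,0.15],
    [0,0,0,0,0,0.15],
    [0,0,0,0,0,0.15],
    [0,0,0,0,0,0.15],
    [0,0,0,0,0,0.15],
    [0,0,0,0,0,0]
  ]
}}

```text
clock: 39.0
tool_pos: [0.5622, 0.0848, 0.0597]
tool_rot: [3.141, -0.0, 1.134]
ft_force: [0.2, 0.2, 4.9]
width: 0.0101
```

Call:
{"method": "servo_tool", "body": {
  "commands": [
    [0,0,0,0,0,0.15],
    [0,0,0,0,0,0.15],
    [0,0,0,0,0,0.15],
    [0,0,0,0,0,0.15],
    [0,0,0,0,0,0.15],
    [0,0,0,0,0,0.15],
    [0,0,0,0,0,0.15],
    [0,0,0,0,0,0.15],
    [0,0,0,0,0,0.15],
    [0,0,0,0,0,0.15],
    [0,0,0,0,0,0],
    [0,0,0,0,0,0]
  ]
}}

```text
clock: 40.2
tool_pos: [0.5622, 0.0846, 0.0597]
tool_rot: [-3.141, -0.001, -0.361]
ft_force: [0.6, -2.8, 5.6]
width: 0.0095
```

```bash
python3 - <<'E'
from h import *
avg(3);go(.562,.0847,.059,2.985-3.35); print(bot.get_state()['moment'])
f=wshot('w18');save('w18b',cv2.resize(f['color'][100:330,100:420],None,fx=2.4,fy=2.4))
t=cam('top');crop(t,'t18',150,190,310,280,4.8)
E
```

```text
mean [ 5.6221e+02  8.4600e+01  5.9760e+01 -3.6017e+02  3.7000e-01 -1.7200e+00
  5.3200e+00] sd [0.01 0.02 0.01 0.02 0.34 0.19 0.33]
pos [0.5622 0.0846 0.0598] rot [-3.1414e+00 -9.0000e-04 -3.6020e-01] w 0.0097 F [-0.1 -1.5  5.5] t 40.35 q6 1.98
tool delta mm [-0.2 -0.   0.8] turn z 0.0048 tilt fix [-0.0002 -0.0009  0.    ]
[-0.44370923  0.1440863  -0.0492656 ]
```

View pics/w18b.png

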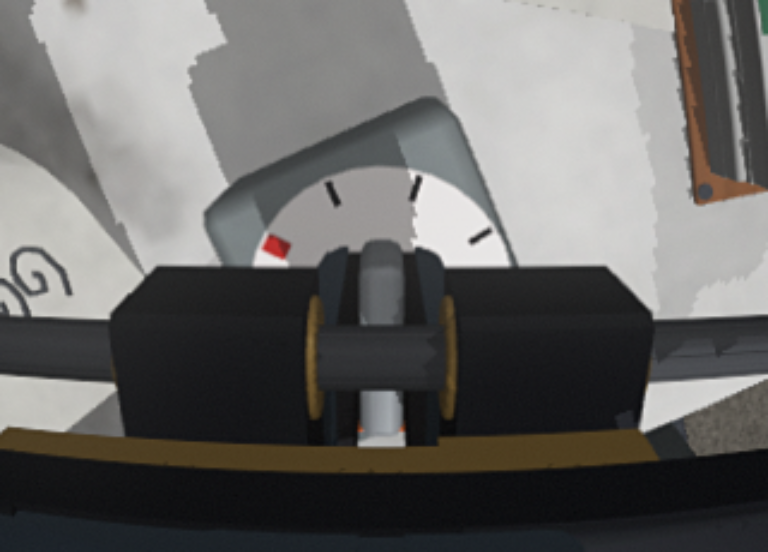

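View pics/t18.png

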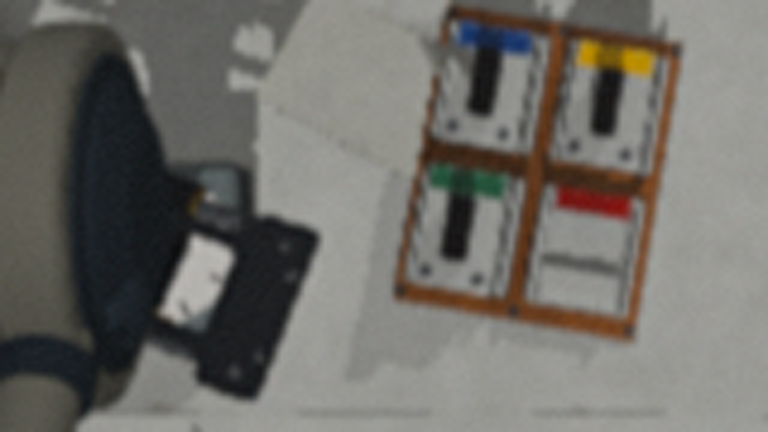

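Call:
{"method": "servo_tool", "body": {
  "commands": [
    [0,0,0,0,0,0],
    [0,0,0,0,0,0],
    [0,0,0,0,0,0],
    [0,0,-10,0,0,0],
    [0,0,-20,0,0,0],
    [0,0,-20,0,0,0],
    [0,0,0,0,0,0],
    [0,0,0,0,0,-0.15],
    [0,0,0,0,0,-0.15],
    [0,0,0,0,0,-0.15],
    [0,0,0,0,0,-0.15],
    [0,0,0,0,0,-0.15],
    [0,0,0,0,0,-0.15],
    [0,0,0,0,0,-0.15],
    [0,0,0,0,0,-0.15],
    [0,0,0,0,0,-0.15],
    [0,0,0,0,0,-0.15],
    [0,0,0,0,0,-0.15]
  ],
  "gripper": -0.3
}}

```text
clock: 42.25
tool_pos: [0.5616, 0.0847, 0.1094]
tool_rot: [-3.141, 0.0, 1.296]
ft_force: [0.7, -0.2, -0.6]
width: 0.032
```

Call:
{"method": "servo_tool", "body": {
  "commands": [
    [0,0,0,0,0,-0.15],
    [0,0,0,0,0,-0.15],
    [0,0,0,0,0,-0.15],
    [0,0,0,0,0,-0.15],
    [0,0,0,0,0,-0.15],
    [0,0,0,0,0,-0.15],
    [0,0,0,0,0,-0.15],
    [0,0,0,0,0,-0.15],
    [0,0,0,0,0,-0.15],
    [0,0,0,0,0,-0.14],
    [0,0,0,0,0,0],
    [0,0,0,0,0,0]
  ]
}}

```text
clock: 43.45
tool_pos: [0.5617, 0.0847, 0.1094]
tool_rot: [-3.142, -0.0, 2.775]
ft_force: [0.6, 0.5, -0.1]
width: 0.0318
```

```bash
python3 - <<'E'
from h import *
avg(3);go(.5621,.0847,.059,2.7815)
f=wshot('w19');save('w19b',cv2.resize(f['color'][60:330,100:420],None,fx=2.4,fy=2.4))
E
```

```text
mean [ 5.61730e+02  8.47000e+01  1.09420e+02  2.77625e+03 -2.30000e-01
 -4.80000e-01 -1.20000e-01] sd [0.04 0.02 0.01 0.56 0.37 0.47 0.38]
pos [0.5618 0.0847 0.1094] rot [-3.1416 -0.      2.7769] w 0.0319 F [0.1 0.  0.1] t 43.6 q6 -1.16
tool delta mm [-0.3  0.1 50.4] turn z -0.0046 tilt fix [-0. -0.  0.]
```

View pics/w19b.png

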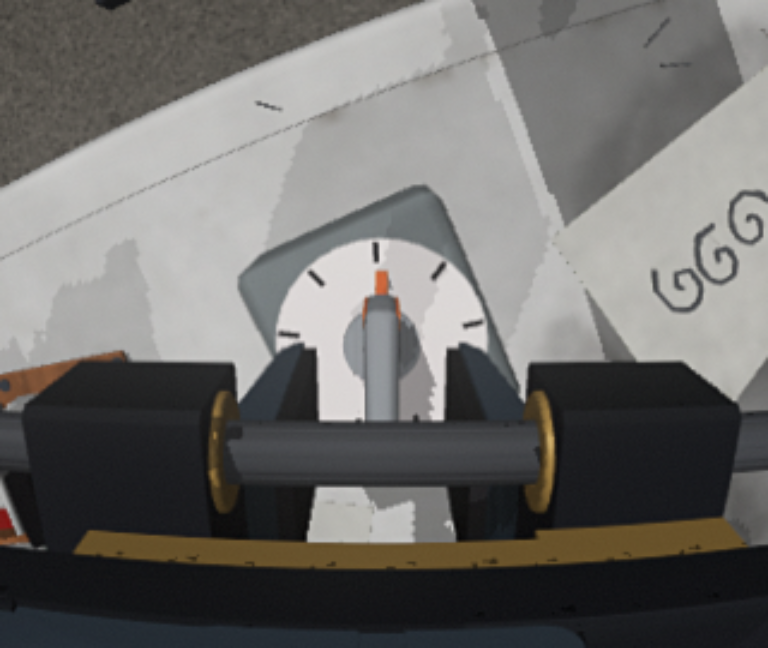

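Call:
{"method": "servo_tool", "body": {
  "commands": [
    [0,0,15,0,0,0],
    [0,0,15,0,0,0],
    [0,0,12,0,0,0],
    [0,0,8,0,0,0],
    [0,0,0,0,0,0],
    [0,0,0,0,0,0]
  ]
}}

```text
clock: 44.25
tool_pos: [0.562, 0.0847, 0.0596]
tool_rot: [3.142, 0.0, 2.78]
ft_force: [0.3, -0.7, 0.1]
width: 0.0319
```

Call:
{"method": "servo_tool", "body": {
  "commands": [
    [0,0,0,0,0,0],
    [0,0,0,0,0,0],
    [0,0,0,0,0,0],
    [0,0,0,0,0,0],
    [0,0,0,0,0,0],
    [0,0,0,0,0,0]
  ],
  "gripper": -1,
  "force": 40
}}

```text
clock: 44.85
tool_pos: [0.562, 0.0847, 0.0598]
tool_rot: [3.141, 0.001, 2.78]
ft_force: [-0.3, -0.6, 5.4]
width: 0.0101
```

Call:
{"method": "servo_tool", "body": {
  "commands": [
    [0,0,0,0,0,0.1],
    [0,0,0,0,0,0.15],
    [0,0,0,0,0,0.15],
    [0,0,0,0,0,0.15],
    [0,0,0,0,0,0.15],
    [0,0,0,0,0,0.15],
    [0,0,0,0,0,0.15],
    [0,0,0,0,0,0.15],
    [0,0,0,0,0,0.15],
    [0,0,0,0,0,0.15],
    [0,0,0,0,0,0.15],
    [0,0,0,0,0,0.15],
    [0,0,0,0,0,0.1],
    [0,0,0,0,0,0],
    [0,0,0,0,0,0]
  ]
}}

```text
clock: 46.35
tool_pos: [0.5622, 0.0847, 0.0598]
tool_rot: [3.141, -0.001, 0.929]
ft_force: [1.6, -0.6, 5.1]
width: 0.0095
```

```bash
python3 - <<'E'
from h import *
avg(3);go(.5621,.0847,.059,.728); print(bot.get_state()['moment'])
E
```

```text
mean [5.6219e+02 8.4720e+01 5.9750e+01 9.2973e+02 6.4000e-01 1.5000e-01
 5.2600e+00] sd [0.02 0.01 0.01 0.03 0.26 0.19 0.55]
pos [0.5622 0.0847 0.0598] rot [ 3.1409e+00 -6.0000e-04  9.2980e-01] w 0.0097 F [0.8 0.3 4.8] t 46.5 q6 0.69
tool delta mm [-0.1 -0.1  0.8] turn z 0.2018 tilt fix [ 0.0007 -0.0006 -0.    ]
[-0.09007646  0.13766412  0.00525159]
```

Call:
{"method": "servo_tool", "body": {
  "commands": [
    [0,0,0,0,0,0.05],
    [0,0,0,0,0,0.05],
    [0,0,0,0,0,0.05],
    [0,0,0,0,0,0],
    [0,0,0,0,0,0]
  ]
}}

```text
clock: 47.0
tool_pos: [0.5622, 0.0847, 0.0598]
tool_rot: [3.141, -0.001, 0.78]
ft_force: [0.4, -1.2, 5.0]
width: 0.0099
```

```bash
python3 - <<'E'
from h import *
go(.5621,.0847,.059,.728); print(bot.get_state()['moment'],bot.get_state()['joint_torque'])
E
```

```text
pos [0.5622 0.0847 0.0598] rot [ 3.1409e+00 -7.0000e-04  7.7960e-01] w 0.0099 F [ 0.4 -1.2  5. ] t 47.0 q6 0.84
tool delta mm [-0.1 -0.1  0.8] turn z 0.0516 tilt fix [ 0.0007 -0.0007 -0.    ]
[-0.10397117  0.09756652 -0.03889881] [ 5.06739831e-02 -8.22779846e+01 -2.39665890e+01  7.27203023e-02
  2.49376061e-02  1.39569766e-01]
```

Call:
{"method": "servo_tool", "body": {
  "commands": [
    [0,0,0,0,0,0.03],
    [0,0,0,0,0,0.03],
    [0,0,0,0,0,0],
    [0,0,0,0,0,0]
  ]
}}

```text
clock: 47.4
tool_pos: [0.5622, 0.0847, 0.0598]
tool_rot: [3.141, -0.001, 0.72]
ft_force: [0.8, -0.8, 5.6]
width: 0.0101
```

```bash
python3 - <<'E'
from h import *
go(.5621,.0847,.059,.728); print(bot.get_state()['moment'],bot.get_state()['joint_torque'])
E
```

```text
pos [0.5622 0.0847 0.0598] rot [ 3.1408e+00 -6.0000e-04  7.2030e-01] w 0.0101 F [ 0.8 -0.8  5.6] t 47.4 q6 0.9
tool delta mm [-0.1 -0.1  0.8] turn z -0.0077 tilt fix [ 0.0007 -0.0006 -0.    ]
[-0.02892544  0.11526033  0.5725771 ] [-6.17022570e-01 -8.23106933e+01 -2.39455569e+01  4.46564555e-01
  5.09523391e-02  7.05510154e-01]
```

Call:
{"method": "servo_tool", "body": {
  "commands": [
    [0,0,0,0,0,0.03],
    [0,0,0,0,0,0.03],
    [0,0,0,0,0,0],
    [0,0,0,0,0,0]
  ]
}}

```text
clock: 47.8
tool_pos: [0.5622, 0.0847, 0.0598]
tool_rot: [3.141, -0.001, 0.661]
ft_force: [0.6, -1.0, 5.1]
width: 0.0107
```

```bash
python3 - <<'E'
from h import *
go(.5621,.0847,.059,.728); print(bot.get_state()['moment'],bot.get_state()['joint_torque'])
E
```

```text
pos [0.5622 0.0847 0.0598] rot [ 3.1407e+00 -5.0000e-04  6.6110e-01] w 0.0107 F [ 0.6 -1.   5.1] t 47.8 q6 0.95
tool delta mm [-0.1 -0.1  0.8] turn z -0.0669 tilt fix [ 0.0009 -0.0005 -0.    ]
[-0.05085397  0.11172501  1.32455686] [-1.37172148e+00 -8.22336817e+01 -2.39278257e+01  8.70376267e-01
  5.08093648e-02  1.41723789e+00]
```

Call:
{"method": "servo_tool", "body": {
  "commands": [
    [0,0,0,0,0,-0.04],
    [0,0,0,0,0,0]
  ]
}}

```text
clock: 48.0
tool_pos: [0.5622, 0.0847, 0.0598]
tool_rot: [3.141, -0.001, 0.702]
ft_force: [1.2, -0.6, 6.4]
width: 0.0101
```

Call:
{"method": "servo_tool", "body": {
  "commands": [
    [0,0,0,0,0,0],
    [0,0,0,0,0,0],
    [0,0,0,0,0,0],
    [0,0,0,0,0,0],
    [0,0,-10,0,0,0],
    [0,0,-20,0,0,0],
    [0,0,-30,0,0,0],
    [0,0,-40,0,0,0],
    [0,0,-40,0,0,0],
    [0,0,0,0,0,0],
    [0,0,0,0,0,0]
  ],
  "gripper": -0.3
}}

```text
clock: 49.1
tool_pos: [0.5622, 0.0847, 0.2008]
tool_rot: [3.14, -0.002, 0.7]
ft_force: [-0.6, -0.7, -0.7]
width: 0.032
```

```bash
python3 - <<'E'
from h import *
go(.47,.08,.25,0.7)
f=wshot('w20');save('w20b',cv2.resize(f['color'][:,60:460],None,fx=1.5,fy=1.5))
E
```

```text
pos [0.5622 0.0847 0.2008] rot [ 3.1402e+00 -1.8000e-03  6.9970e-01] w 0.032 F [-0.6 -0.7 -0.7] t 49.1 q6 0.92
tool delta mm [-73.4 -55.7 -49.4] turn z -0.0003 tilt fix [ 0.0014 -0.0018 -0.    ]
```

View pics/w20b.png

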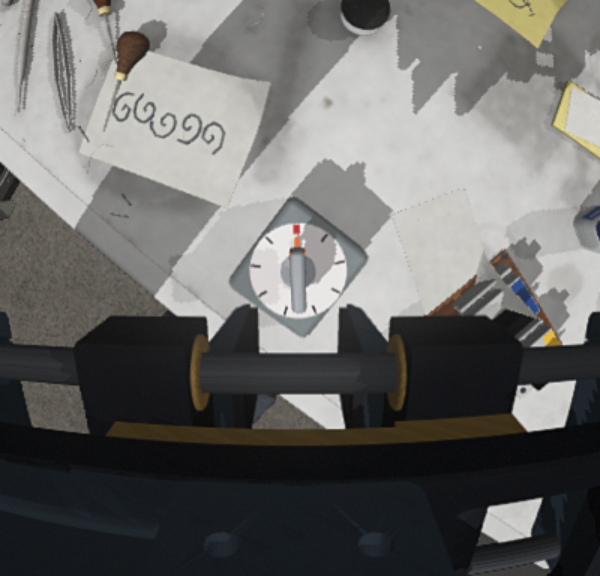

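Call:
{"method": "servo_tool", "body": {
  "commands": [
    [-40,17,0,0,0,0],
    [-40,17,0,0,0,0],
    [-40,17,0,0,0,0],
    [-40,17,0,0,0,0],
    [-40,17,0,0,0,0],
    [0,0,0,0,0,0.15],
    [0,0,0,0,0,0.15],
    [0,0,0,0,0,0.15],
    [0,0,0,0,0,0.15],
    [0,0,0,0,0,0.1],
    [0,0,0,0,0,0],
    [0,0,0,0,0,0]
  ]
}}

```text
clock: 50.35
tool_pos: [0.4631, -0.109, 0.1987]
tool_rot: [-3.141, 0.001, 0.003]
ft_force: [-0.0, -0.3, 1.2]
width: 0.032
```

```bash
python3 - <<'E'
from h import *
go(.46,-.1,.2,0)
f=wshot('w21');b=pickle.load(open('bases.pkl','rb')); off=np.array((180,0))
img=cv2.resize(f['color'][0:150,180:350],None,fx=4.6,fy=4.6,interpolation=cv2.INTER_CUBIC); save('w21c',img); img2=img.copy()
for n,t in {'yellow':(.6345,-.1341),'green':(.5726,-.061),'blue':(.6445,-.0735)}.items():
    r=(t[0]+.0003,t[1]-.0005,-.17)
    draw(f,img2,box(*r,.016,.006,.040,.066),4.6,off);draw(f,img2,box(*r,.03,.02,.016,.040),4.6,off,(0,200,0))
save('w21f',img2)
E
```

```text
pos [ 0.4631 -0.109   0.1987] rot [-3.141e+00  1.500e-03  3.100e-03] w 0.032 F [-0.  -0.3  1.2] t 50.35 q6 1.21
tool delta mm [-3.  -9.  -1.2] turn z 0.0031 tilt fix [-0.0005  0.0015 -0.    ]
```

View pics/w21c.png

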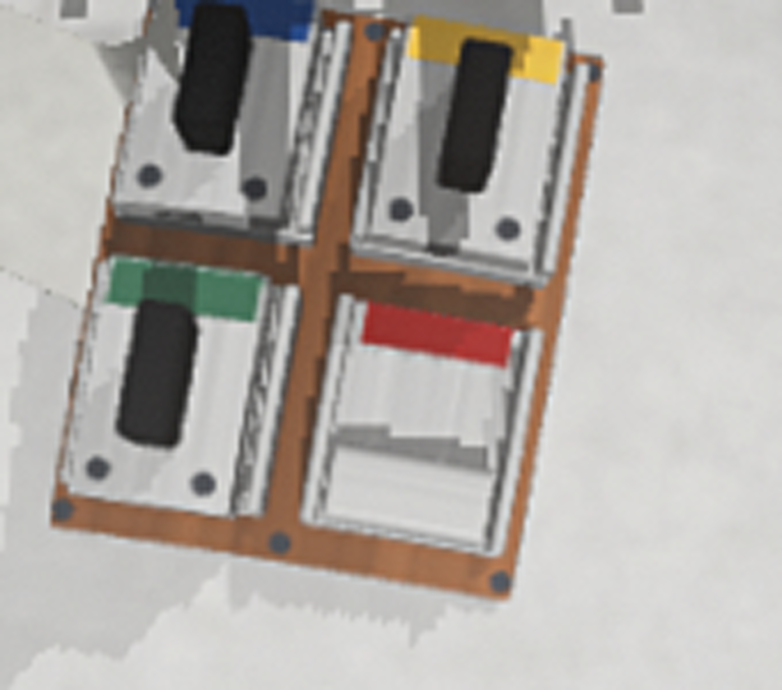

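View pics/w21f.png

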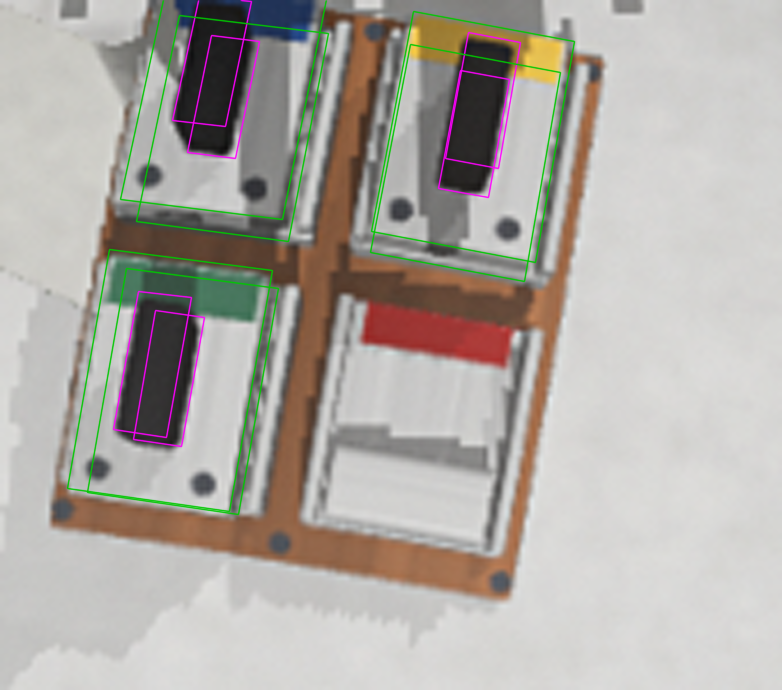

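Call:
{"method": "servo_tool", "body": {
  "commands": [
    [-8,-40,-6,0,0,0],
    [-8,-40,-6,0,0,0],
    [-8,-40,-6,0,0,0],
    [-8,-40,-6,0,0,0],
    [-8,-40,-6,0,0,0],
    [-8,-40,-6,0,0,0],
    [-8,-40,-6,0,0,0],
    [-8,-40,-6,0,0,0],
    [-8,-40,-6,0,0,0],
    [-8,-40,-6,0,0,0],
    [-8,-40,-4,0,0,0],
    [-8,-40,0,0,0,0],
    [0,0,0,0,0,0],
    [0,0,0,0,0,0]
  ]
}}

```text
clock: 51.8
tool_pos: [0.3671, 0.3712, 0.2629]
tool_rot: [3.141, 0.001, 0.003]
ft_force: [0.6, -0.3, 0.9]
width: 0.0322
```

```bash
python3 - <<'E'
from h import *
go(.46,-.1,.2,0)
s=cam('side');crop(s,'s22',150,160,340,300,4.1);t=cam('top');crop(t,'t22',150,130,350,270,4)
save('s22full',s['color'])
E
```

```text
pos [0.3671 0.3712 0.2629] rot [3.1408e+00 7.0000e-04 3.4000e-03] w 0.0322 F [ 0.6 -0.3  0.9] t 51.8 q6 2.24
tool delta mm [ 91.3 471.5  63.2] turn z 0.0034 tilt fix [0.0008 0.0007 0.    ]
```

View pics/s22.png

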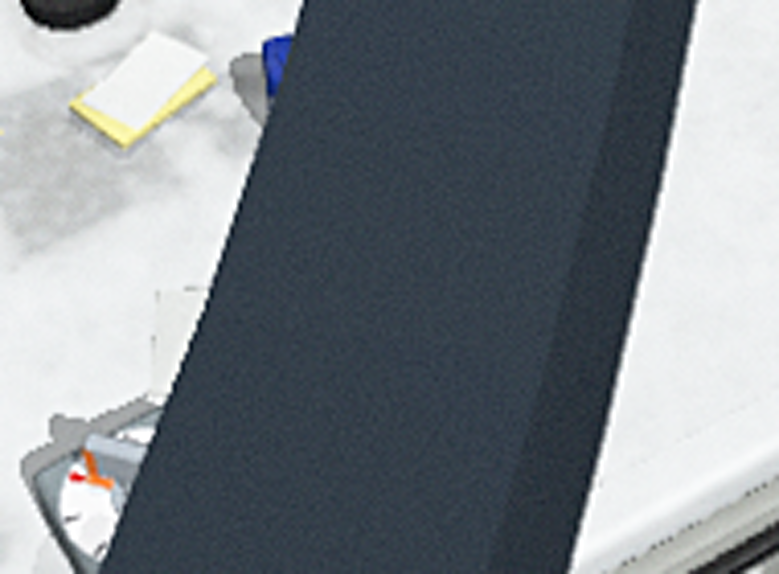

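View pics/t22.png

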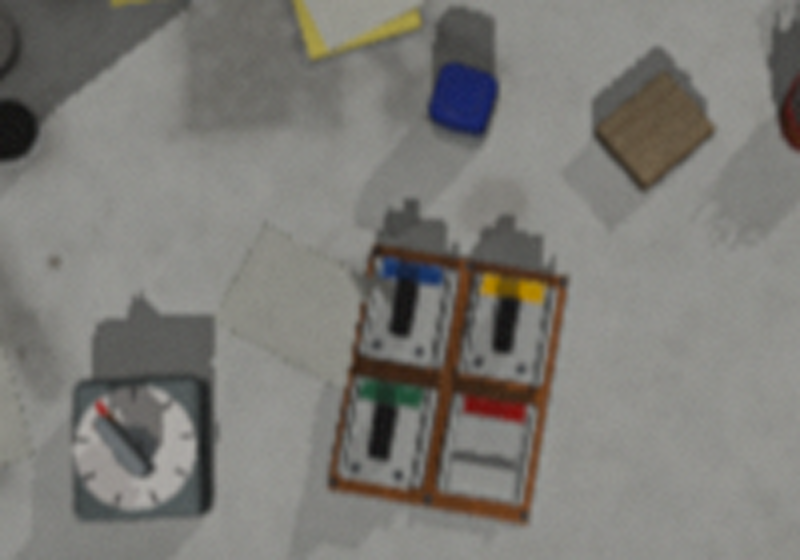

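Call:
{"method": "servo_tool", "body": {
  "commands": [
    [-25,-40,5,0,0,0],
    [-25,-40,5,0,0,0],
    [-25,-40,5,0,0,0],
    [-25,-40,5,0,0,0],
    [-25,-30,5,0,0,0],
    [0,0,0,0,0,0],
    [0,0,0,0,0,0]
  ]
}}

```text
clock: 52.6
tool_pos: [0.2429, 0.5603, 0.2381]
tool_rot: [3.141, 0.0, 0.001]
ft_force: [1.2, 0.4, 0.8]
width: 0.032
```

```bash
python3 - <<'E'
from h import *
go(.46,-.1,.2,0)
s=cam('side');crop(s,'s23',215,195,305,280,8);save('s23f',s['color'])
E
```

```text
pos [0.2429 0.5603 0.2381] rot [3.1407e+00 1.0000e-04 6.0000e-04] w 0.032 F [1.2 0.4 0.8] t 52.6 q6 2.63
tool delta mm [216.7 660.3  38.7] turn z 0.0006 tilt fix [0.0009 0.0001 0.    ]
```

View pics/s23.png

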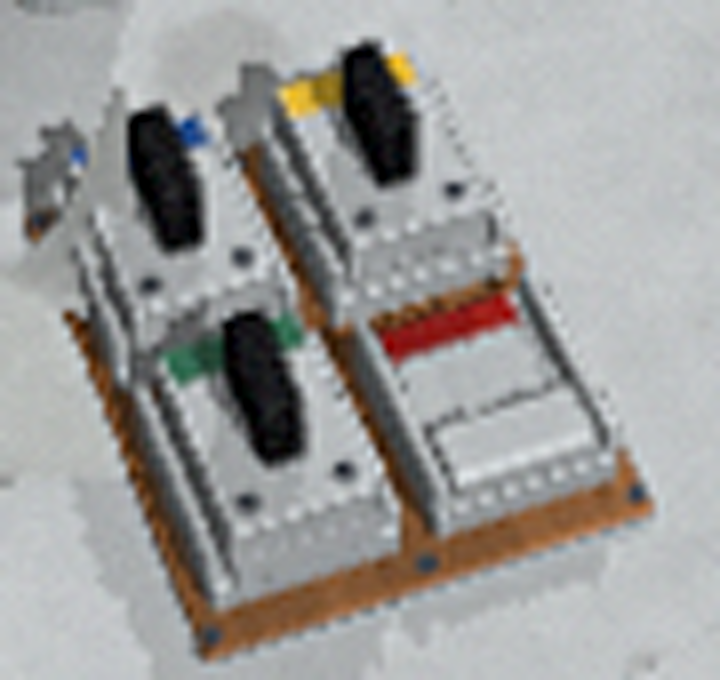

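View pics/s23f.png

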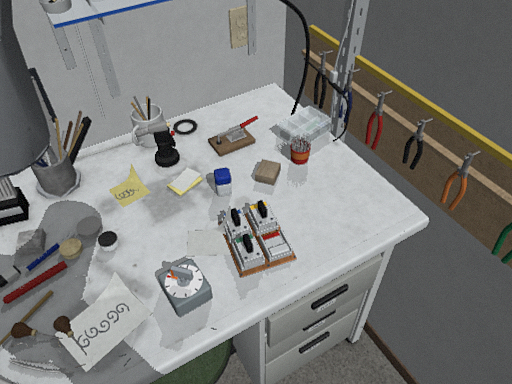

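```bash
python3 - <<'E'
from h import *
print(bot.hand_in())
E
```

```text
the job is handed in; nothing more can be done
None
```

The job is handed in at about 53 s. The desk held three covers (yellow, green and blue) and no red one, so the red base stays empty.

**Covers:** I put each one on its own base with the painted ends together. Each reached its expected closed height to within the pose noise, with 4–10 N of contact force. The last side and top pictures, and the closed-mould outline drawn over the wrist view, show all three flat and in line.

**Timer:** After the covers were on, I wound the key clockwise in two part turns. The torque then rose to about 1.3 N m against the stop, and I let go. The pointer sits at the red mark.

**Bystanders:** The robot never went near the jar or the offcut, and the last pictures show them where they stood. The arm was clear of everything at hand-in.

**Disagreement in the checks:** The fixed top camera read about 2 mm off from the wrist camera, so I worked from the wrist camera. No check failed, and I saw no knocked cover or slackened grip.

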